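Pack engraved bells into stacking trays

TASK

Lift every brass bell that hangs on the rail up and off its hook and stand it upright in a cell of one of the two grey trays, one bell to a cell. When all the bells are in, stack both trays squarely on the black base, one on top of the other with the corners fully home inside the corner lips, and close the stack by seating the lid in the corner lips of the upper tray. Do not tip over or shove about the other things on the bench.

Things in the scene. Friction and masses are not known exactly. Their poses are not given: they have to be found in the camera images.
- base: black stacking base fixed to the bench, 186 x 116 x 20 mm, origin at the centre of its underside, long side along its x. Its upper face at 20 mm takes the lower tray; eight thin outward-leaning corner lips stand 12 mm above that face, with the same 2 mm play as a tray's lips. A seated tray's origin is 20 mm above this origin.
- lid: grey flat lid, 170 mm (its x) by 100 mm (its y), 8 mm thick, origin at the centre of its underside. An upright grip fin, 12 mm thick (in x), 50 mm long (in y), stands on its middle from 8 to 50 mm above the underside. Seated, it lies on the four post tops of a tray inside the lips. 0.2 kg. It starts lying on the bench.
- rail: dark wooden hanging rail fixed to the bench; origin at bench height below the line where the bells hang. Its y runs along the rail, its -x towards the robot. Crossbar at x = 47 to 65 mm, top 203 mm above the bench. Four hooks at y = -142.5, -47.5, 47.5, 142.5 mm.
- rail_hooks (a point): middle of the row of hooks, where the bells hang, on the hooks' axis, 192 mm above the bench. Each steel hook is 8 mm thick and runs level from the crossbar along the rail's -x; its tip is turned up (tip ends at x = -31 mm, top 12 mm above the axis). To unhook: lift a bell 9 to 21 mm (about 15), then draw it 45 mm or more along the rail's -x.
- tray_a: One of two equal trays. Loose grey plastic stacking tray, 170 mm (its x) by 100 mm (its y), 0.4 kg; origin at the centre of its underside, z up. Floor and outer walls 4 mm thick, walls 30 mm high, four 12 mm square corner posts 96 mm high with lips on top (108 mm). A 12 mm thick divider at x = 0 makes two cells. It may be stacked turned half round.
- tray_a_fin (a point): top centre of the tray's grip fin, 90 mm above its underside: the middle 50 mm (in y) of the divider rises as a fin 12 mm thick (in x), free from 30 to 90 mm high, above the tray's centre. Pinch it across its thickness to carry the tray.
- tray_a_cell1 (a point): centre of the floor of the cell on the tray's +x side (43 mm from the tray's centre, 4 mm above its underside). The cell is 75 mm (x) by 92 mm (y) inside and holds one bell.
- tray_a_cell2 (a point): the same for the cell on the tray's -x side.
- tray_a_posts (a point): centre of the tray's stacking level, the four post tops, 96 mm above its underside. The next tray or lid rests here, inside thin outward-leaning corner lips that stand 12 mm higher and up to 9 mm outside the outline; play 2 mm each way at the bottom, 4 mm at the lip tops. What is seated here has its origin at this point.
- tray_b: The other tray. Loose grey plastic stacking tray, 170 mm (its x) by 100 mm (its y), 0.4 kg; origin at the centre of its underside, z up. Floor and outer walls 4 mm thick, walls 30 mm high, four 12 mm square corner posts 96 mm high with lips on top (108 mm). A 12 mm thick divider at x = 0 makes two cells. It may be stacked turned half round.
- tray_b_fin (a point): top centre of the tray's grip fin, 90 mm above its underside: the middle 50 mm (in y) of the divider rises as a fin 12 mm thick (in x), free from 30 to 90 mm high, above the tray's centre. Pinch it across its thickness to carry the tray.
- tray_b_cell1 (a point): centre of the floor of the cell on the tray's +x side (43 mm from the tray's centre, 4 mm above its underside). The cell is 75 mm (x) by 92 mm (y) inside and holds one bell.
- tray_b_cell2 (a point): the same for the cell on the tray's -x side.
- tray_b_posts (a point): centre of the tray's stacking level, the four post tops, 96 mm above its underside. The next tray or lid rests here, inside thin outward-leaning corner lips that stand 12 mm higher and up to 9 mm outside the outline; play 2 mm each way at the bottom, 4 mm at the lip tops. What is seated here has its origin at this point.
- bell1: brass bell 1, hung on hook 1 from the rail's -y end, or absent. 0.12 kg; origin at the centre of its mouth (underside), z up; 50 mm across, 84 mm high. Its top is a stirrup 44 mm wide (along its y; flat sides 41 to 84 mm high) and 10 mm thick (x), with an opening 28 mm wide, 46 to 76 mm high, for the hook (along x). Grip it across the flat sides from above, the hook between the fingers.
- bell2: brass bell 2, hung on hook 2 from the rail's -y end, or absent. 0.12 kg; origin at the centre of its mouth (underside), z up; 50 mm across, 84 mm high. Its top is a stirrup 44 mm wide (along its y; flat sides 41 to 84 mm high) and 10 mm thick (x), with an opening 28 mm wide, 46 to 76 mm high, for the hook (along x). Grip it across the flat sides from above, the hook between the fingers.
- bell3: brass bell 3, hung on hook 3 from the rail's -y end, or absent. 0.12 kg; origin at the centre of its mouth (underside), z up; 50 mm across, 84 mm high. Its top is a stirrup 44 mm wide (along its y; flat sides 41 to 84 mm high) and 10 mm thick (x), with an opening 28 mm wide, 46 to 76 mm high, for the hook (along x). Grip it across the flat sides from above, the hook between the fingers.
- bell4: brass bell 4, hung on hook 4 from the rail's -y end, or absent. 0.12 kg; origin at the centre of its mouth (underside), z up; 50 mm across, 84 mm high. Its top is a stirrup 44 mm wide (along its y; flat sides 41 to 84 mm high) and 10 mm thick (x), with an opening 28 mm wide, 46 to 76 mm high, for the hook (along x). Grip it across the flat sides from above, the hook between the fingers.
- jar: Bystander, leave alone: small amber glass jar, 44 mm across and 55 mm high; origin under its centre.
- tin: Bystander, leave alone: low aluminium tin, 64 mm across and 45 mm high; origin under its centre.
- trophy: Bystander, leave alone: open steel cup, 72 mm across and 85 mm high; origin under its centre.
- brush: Bystander, leave alone: bench brush lying down, 170 mm long; origin under its middle or handle.
- pitch_bowl: Bystander, leave alone: heavy dark steel engraver's block, round, 72 mm across and 48 mm high; origin under its centre.
- plate_block: Bystander, leave alone: steel block 70 x 50 x 25 mm; origin under its centre.
Things that resemble listed ones, but are neither listed nor needed, are in the scene too. Leave any orange look-alike of the tray_b alone.

How it is judged (in metres and radians):
On the way, in this order (a step that is already met when the one before it is completed fails the run):
1. every bell stands upright in a cell of one of the trays (((z of bell1 in the frame of tray_a between -0.002 and 0.01 m and x of bell1 in the frame of tray_a between -0.085 and 0.085 m and y of bell1 in the frame of tray_a between -0.05 and 0.05 m) or (z of bell1 in the frame of tray_b between -0.002 and 0.01 m and x of bell1 in the frame of tray_b between -0.085 and 0.085 m and y of bell1 in the frame of tray_b between -0.05 and 0.05 m)) and ((z of bell2 in the frame of tray_a between -0.002 and 0.01 m and x of bell2 in the frame of tray_a between -0.085 and 0.085 m and y of bell2 in the frame of tray_a between -0.05 and 0.05 m) or (z of bell2 in the frame of tray_b between -0.002 and 0.01 m and x of bell2 in the frame of tray_b between -0.085 and 0.085 m and y of bell2 in the frame of tray_b between -0.05 and 0.05 m)) and ((z of bell3 in the frame of tray_a between -0.002 and 0.01 m and x of bell3 in the frame of tray_a between -0.085 and 0.085 m and y of bell3 in the frame of tray_a between -0.05 and 0.05 m) or (z of bell3 in the frame of tray_b between -0.002 and 0.01 m and x of bell3 in the frame of tray_b between -0.085 and 0.085 m and y of bell3 in the frame of tray_b between -0.05 and 0.05 m)) and ((z of bell4 in the frame of tray_a between -0.002 and 0.01 m and x of bell4 in the frame of tray_a between -0.085 and 0.085 m and y of bell4 in the frame of tray_a between -0.05 and 0.05 m) or (z of bell4 in the frame of tray_b between -0.002 and 0.01 m and x of bell4 in the frame of tray_b between -0.085 and 0.085 m and y of bell4 in the frame of tray_b between -0.05 and 0.05 m)) and angle between each of bell1, bell2, bell3, bell4's own z axis and vertical below 0.15 rad), for 0.2 s.
2. both trays are stacked on the base, corners home ((((z of tray_a in the frame of base between 0.016 and 0.024 m and x of tray_a in the frame of base between -0.006 and 0.006 m and y of tray_a in the frame of base between -0.006 and 0.006 m and angle between the x axis of tray_a and the x axis of base, either way round below 0.07 rad and angle between tray_a's own z axis and vertical below 0.04 rad) and (z of tray_b in the frame of tray_a between 0.092 and 0.1 m and x of tray_b in the frame of tray_a between -0.006 and 0.006 m and y of tray_b in the frame of tray_a between -0.006 and 0.006 m and angle between the x axis of tray_b and the x axis of tray_a, either way round below 0.07 rad and angle between tray_b's own z axis and vertical below 0.04 rad)) or ((z of tray_b in the frame of base between 0.016 and 0.024 m and x of tray_b in the frame of base between -0.006 and 0.006 m and y of tray_b in the frame of base between -0.006 and 0.006 m and angle between the x axis of tray_b and the x axis of base, either way round below 0.07 rad and angle between tray_b's own z axis and vertical below 0.04 rad) and (z of tray_a in the frame of tray_b between 0.092 and 0.1 m and x of tray_a in the frame of tray_b between -0.006 and 0.006 m and y of tray_a in the frame of tray_b between -0.006 and 0.006 m and angle between the x axis of tray_a and the x axis of tray_b, either way round below 0.07 rad and angle between tray_a's own z axis and vertical below 0.04 rad)))), for 0.2 s.
3. the lid is seated on the upper tray (((((z of tray_a in the frame of base between 0.016 and 0.024 m and x of tray_a in the frame of base between -0.006 and 0.006 m and y of tray_a in the frame of base between -0.006 and 0.006 m and angle between the x axis of tray_a and the x axis of base, either way round below 0.07 rad and angle between tray_a's own z axis and vertical below 0.04 rad) and (z of tray_b in the frame of tray_a between 0.092 and 0.1 m and x of tray_b in the frame of tray_a between -0.006 and 0.006 m and y of tray_b in the frame of tray_a between -0.006 and 0.006 m and angle between the x axis of tray_b and the x axis of tray_a, either way round below 0.07 rad and angle between tray_b's own z axis and vertical below 0.04 rad)) and (z of lid in the frame of tray_b between 0.092 and 0.1 m and x of lid in the frame of tray_b between -0.006 and 0.006 m and y of lid in the frame of tray_b between -0.006 and 0.006 m and angle between the x axis of lid and the x axis of tray_b, either way round below 0.07 rad and angle between lid's own z axis and vertical below 0.04 rad)) or (((z of tray_b in the frame of base between 0.016 and 0.024 m and x of tray_b in the frame of base between -0.006 and 0.006 m and y of tray_b in the frame of base between -0.006 and 0.006 m and angle between the x axis of tray_b and the x axis of base, either way round below 0.07 rad and angle between tray_b's own z axis and vertical below 0.04 rad) and (z of tray_a in the frame of tray_b between 0.092 and 0.1 m and x of tray_a in the frame of tray_b between -0.006 and 0.006 m and y of tray_a in the frame of tray_b between -0.006 and 0.006 m and angle between the x axis of tray_a and the x axis of tray_b, either way round below 0.07 rad and angle between tray_a's own z axis and vertical below 0.04 rad)) and (z of lid in the frame of tray_a between 0.092 and 0.1 m and x of lid in the frame of tray_a between -0.006 and 0.006 m and y of lid in the frame of tray_a between -0.006 and 0.006 m and angle between the x axis of lid and the x axis of tray_a, either way round below 0.07 rad and angle between lid's own z axis and vertical below 0.04 rad)))), for 0.2 s.
At the end, for the whole second after the job is handed in: Base, tray, tray, lid stacked, all at rest: each within 6 mm of centre (x, y), 4 mm of seated height, 0.07 rad of alignment (either way round) and 0.04 rad of level; every bell upright within 0.15 rad on a tray floor (underside at most 10 mm above the tray's) (all of step 1 and ((((z of tray_a in the frame of base between 0.016 and 0.024 m and x of tray_a in the frame of base between -0.006 and 0.006 m and y of tray_a in the frame of base between -0.006 and 0.006 m and angle between the x axis of tray_a and the x axis of base, either way round below 0.07 rad and angle between tray_a's own z axis and vertical below 0.04 rad) and (z of tray_b in the frame of tray_a between 0.092 and 0.1 m and x of tray_b in the frame of tray_a between -0.006 and 0.006 m and y of tray_b in the frame of tray_a between -0.006 and 0.006 m and angle between the x axis of tray_b and the x axis of tray_a, either way round below 0.07 rad and angle between tray_b's own z axis and vertical below 0.04 rad)) and (z of lid in the frame of tray_b between 0.092 and 0.1 m and x of lid in the frame of tray_b between -0.006 and 0.006 m and y of lid in the frame of tray_b between -0.006 and 0.006 m and angle between the x axis of lid and the x axis of tray_b, either way round below 0.07 rad and angle between lid's own z axis and vertical below 0.04 rad)) or (((z of tray_b in the frame of base between 0.016 and 0.024 m and x of tray_b in the frame of base between -0.006 and 0.006 m and y of tray_b in the frame of base between -0.006 and 0.006 m and angle between the x axis of tray_b and the x axis of base, either way round below 0.07 rad and angle between tray_b's own z axis and vertical below 0.04 rad) and (z of tray_a in the frame of tray_b between 0.092 and 0.1 m and x of tray_a in the frame of tray_b between -0.006 and 0.006 m and y of tray_a in the frame of tray_b between -0.006 and 0.006 m and angle between the x axis of tray_a and the x axis of tray_b, either way round below 0.07 rad and angle between tray_a's own z axis and vertical below 0.04 rad)) and (z of lid in the frame of tray_a between 0.092 and 0.1 m and x of lid in the frame of tray_a between -0.006 and 0.006 m and y of lid in the frame of tray_a between -0.006 and 0.006 m and angle between the x axis of lid and the x axis of tray_a, either way round below 0.07 rad and angle between lid's own z axis and vertical below 0.04 rad))) and linear speed of each of bell1, bell2, bell3, bell4, tray_a, tray_b, lid below 0.02 m/s); the robot touches nothing.
It fails at once if a bystander is shoved more than 60 mm (distance of any of jar, tin, trophy, brush, pitch_bowl, plate_block from where it was at the start of the episode above 0.06 m).
It fails at once if a standing bystander is knocked over (angle between any of jar, tin, trophy, pitch_bowl, plate_block's own z axis and vertical above 0.7 rad).
Of bell1, bell2, bell3, bell4 only 3 to 4 are there at a start; the rules pass over those that are not, and their reading is None.
At some moment in a run one of tray_a, tray_b, lid may be knocked a few centimetres aside while the robot is not near it.
It also fails if it takes over 210 s, if anything falls off the work surface, if the arm or the gripper's body presses on something with over 40 N, if the wrist force passes 120 N, or if a joint passes its speed limit or range.

ROBOT

A 6-joint arm with a two-finger parallel gripper is mounted at the origin on the work surface. World frame = base frame: x ahead of the robot, y to its left, z up, the work surface at z = 0. Lengths are in mm, angles in rad, forces in N, time in s.
With the tool pointing down it reaches from about 350 to 775 mm from the base axis. Payload 7.3 kg.
Tool frame: the origin (TCP) lies at the very end of the fingers, on their centre line; the grasp point (between the pads) lies 19 mm behind it; z points along the fingers, y is the line along which they close (so a half turn about z gives the same grasp; the last joint's range is limited). The gripper opens to 92 mm and grips with 3 to 60 N. Pads are 19 mm wide; open, the fingers measure 130 mm over their backs; the gripper's body (75 mm by 190 mm) begins 47 mm behind the grasp point.
Start: joints at [1.082, 0.342, 1.524, -0, 1.275, -0.146], TCP at [176.452, 494.479, 226.741] pointing down, gripper open.
Joint ranges: [-2.53, 2.53], [-0.77, 2.02], [0.04, 2.7], [-1, 4.14], [0.28, 2.66], [-3.11, 3.11]. Speed limits (rad/s): [2.57, 2.57, 3.14, 3.14, 3.14, 3.14].

INTERFACE

Orientations are given as [roll, pitch, yaw] about the fixed x, y, z axes, in that order (R = Rz(yaw) Ry(pitch) Rx(roll)).
In Python, from plant import bot gives the robot as it stands.
- The arm moves only by the tool jog_arm, never from a script. Its argument "targets" is a list of rows, each an object with "xyz": the shift along the tool's x, y, z as a fraction of full scale, a list of three; "spin": the turn about the tool's z as a fraction of full scale. In form: [{"xyz": [x, y, z], "spin": spin}, ...]. A call has exactly 10 rows; each row shifts and turns the commanded pose from where the row before left it, along the tool's axes as they then stand; what a row does not reach is not made up. Full scale, the value 1, is 80 mm for a shift and 0.1 rad for a turn. A row lasts 1/8 s, in which the tool goes at most 62.5 mm and 10.7 degrees, less where a joint would pass 70% of its speed; a pose out of reach is approached as far as the arm can. A call with a number of a shift or a turn outside -1 to 1 is refused whole. A call with a gripper value outside its range is refused whole. "gripper" is the opening in per cent of the stroke, from 0 (shut) to 100 (fully open), set as the call begins (left out, the last holds). The fingers move at their own pace and stop on an object; the grip force is fixed at half the most. Time passes only in rows, so rows that do not move let the fingers close, or fill a call up. It gives the time, the measured TCP pose, the force, the opening and the grip force at its end, in the units of the state.
- bot.get_obs(): the state, without advancing time (a new reading comes with each control period).
- bot.capture(name): name is "scene" or "top" or "wrist"; returns the picture (384x512x3 uint8, blue, green, red); there is no depth.
- bot.get_calibration(name): a dict with "vfov" (degrees; the focal length in pixels is half the picture's height over the tangent of half this angle, whatever the lens; pixels are square), "cx", "cy" (the principal point, pixels), "eye" and "rotation" of the camera in the world. Camera axes: x right, y down, z forward; pixel columns grow to the right and rows downward; lengths in mm; the calibration is good to about 2 mm. A picture is of the moment at which its call begins: read the wrist's pose just before it. get_calibration takes no time and is no camera call; for the wrist camera it gives the pose at the moment of the call.
- bot.close_job(): hands the job in; it is judged then, once.
The state is a dict: "time": time; "joint_positions": joint angles; "dq": joint speeds; "tau": joint torques, N m; "tool_pos": TCP position; "tcp_rot": TCP orientation; "contact_force": force on the tool from outside, world axes, zero at the start; "moment": the same for the moment, N m; "grip_width": finger opening in mm; "finger_force": force on a finger pad.
Only numpy, scipy, OpenCV 4.12 (cv2) and the standard library are available. Lean on these libraries where they do the work, as an engineer would, in place of code of your own. Each camera call takes 0.05 s, during which the arm holds its last target. There are 200 camera calls.

## Working session

There is one attempt and no reset: what is moved stays moved. The work goes in short steps, Python scripts to look and compute and a tool call to move; the robot and the scene stay as the last step left them, time stands still between calls to the robot, and variables do not carry over. Pictures are saved under pics/ and viewed, at most 14 in all, crops included, and the job is handed in when it is done.

Besides the shell and the picture viewer there is one more tool, called after ">>>" as name(argument=value, ...), one argument or row to a line, values as JSON. jog_arm: Moves the arm, as the interface text tells. Shift numbers are shares of 80 mm and turn numbers shares of 0.1 rad, none past 1 either way. Its arguments: {"type":"object","properties":{"targets":{"type":"array","items":{"type":"object","properties":{"xyz":{"type":"array","items":{"type":"number"}},"spin":{"type":"number"}}}},"gripper":{"type":"number"}},"required":["targets"]}

```bash
ls; mkdir -p pics; python3 - <<'E'
from plant import bot
import cv2
for n in("scene","top"):
    c=bot.get_calibration(n); print(n,c)
    cv2.imwrite(f"pics/{n}0.png",bot.capture(n))
o=bot.get_obs();print(o)
E
```

```text
pics
scene {'vfov': 47.686601308320135, 'cx': 260.6581320062417, 'cy': 185.15340836815759, 'eye': array([1493.27999815,  -64.26480365,  788.09902244]), 'rotation': array([-2.12812965,  0.00620867,  1.52600881])}
top {'vfov': 47.482576895196935, 'cx': 254.0303142476503, 'cy': 187.23232328764897, 'eye': array([ 350.0874198 ,  -43.38183554, 1239.57039721]), 'rotation': array([-3.03979405, -0.00412612, -1.58573674])}
{'time': 0.1, 'joint_positions': array([ 1.08203223e+00,  3.42620469e-01,  1.52489883e+00, -1.53636264e-05,
        1.27542313e+00, -1.45982917e-01]), 'dq': array([-0.00064875, -0.00270124, -0.0009139 ,  0.00037921,  0.00152224,
        0.00173092]), 'tau': array([ 2.09146318e-03, -4.32000017e+01, -2.44696158e+01,  7.19683059e-02,
        5.25639486e-02, -7.08763309e-06]), 'tool_pos': array([176.26034261, 494.14419225, 226.13928943]), 'tcp_rot': array([-3.14025510e+00, -1.81809389e-04,  2.79881583e+00]), 'contact_force': array([ 0.21839553, -0.19599889, -0.59466596]), 'moment': array([ 0.04534317, -0.04730653,  0.01505462]), 'finger_force': 0.0, 'grip_width': 91.87782083698953}
```

View pics/scene0.png

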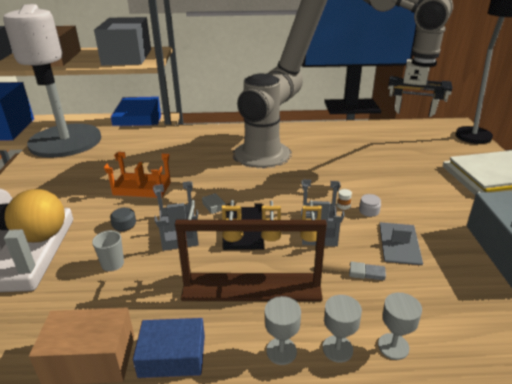

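View pics/top0.png

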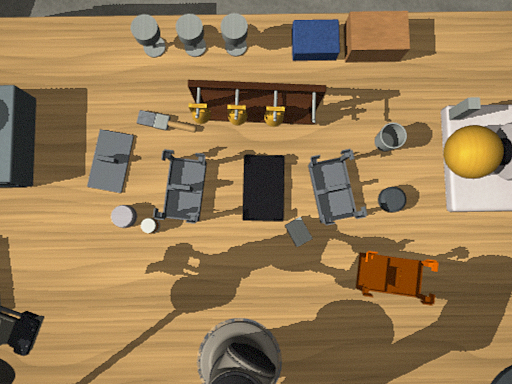

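The top view shows candidates for the trays: grey tray (184,187), grey tray (336,187) and an orange look-alike (395,275), which I leave alone. The black base is at (264,187) and the lid at (111,161). Bells hang at (199,112), (237,115) and (274,115); the fourth hook (316,105) is empty. Next I check the choice in a close crop.

```bash
cat > h.py <<'E'
import numpy as np, cv2
from scipy.spatial.transform import Rotation as R
from plant import bot
def cam(n):
    c=bot.get_calibration(n); f=192/np.tan(np.radians(c['vfov']/2))
    return f,c['cx'],c['cy'],np.array(c['eye']),R.from_euler('xyz',c['rotation']).as_matrix()
def ray(c,p,z):
    f,cx,cy,e,M=c; d=M@np.array([(p[0]-cx)/f,(p[1]-cy)/f,1]); return e+d*(z-e[2])/d[2]
def proj(c,P):
    f,cx,cy,e,M=c; q=M.T@(np.asarray(P,float)-e); return np.array([cx+f*q[0]/q[2],cy+f*q[1]/q[2]])
E
python3 - <<'E'
from h import *
im=cv2.imread('pics/top0.png'); c=cam('top')
cv2.imwrite('pics/top0c.png',cv2.resize(im[75:235,85:365],None,fx=2.8,fy=2.8,interpolation=cv2.INTER_CUBIC))
for z in(0,90,150): print(z,[ray(c,p,z).round() for p in[(184,187),(336,187),(264,187),(111,161),(237,113)]])
# base
m=(im.max(2)<45).astype(np.uint8); m[:140]=0;m[230:]=0;m[:,:225]=0;m[:,305:]=0
k=max(cv2.findContours(m,0,2)[0],key=cv2.contourArea)
b=cv2.boxPoints(cv2.minAreaRect(k)); print(b); P=np.array([ray(c,p,20) for p in b]); print(P.round(), P.mean(0).round(1))
E
```

```text
0 [array([480., 149.,   0.]), array([ 474., -285.,    0.]), array([477., -79.,   0.]), array([558., 359.,   0.]), array([694.,  -4.,   0.])]
90 [array([471., 135.,  90.]), array([ 465., -267.,   90.]), array([468., -76.,  90.]), array([543., 329.,  90.]), array([669.,  -7.,  90.])]
150 [array([464., 126., 150.]), array([ 459., -255.,  150.]), array([462., -75., 150.]), array([533., 310., 150.]), array([652.,  -9., 150.])]
[[242.99997 154.99997]
 [282.99997 154.99997]
 [282.99997 219.99997]
 [242.99997 219.99997]]
[[ 567.  -20.   20.]
 [ 565. -134.   20.]
 [ 382. -130.   20.]
 [ 383.  -18.   20.]] [474.2 -75.5  20. ]
```

View pics/top0c.png

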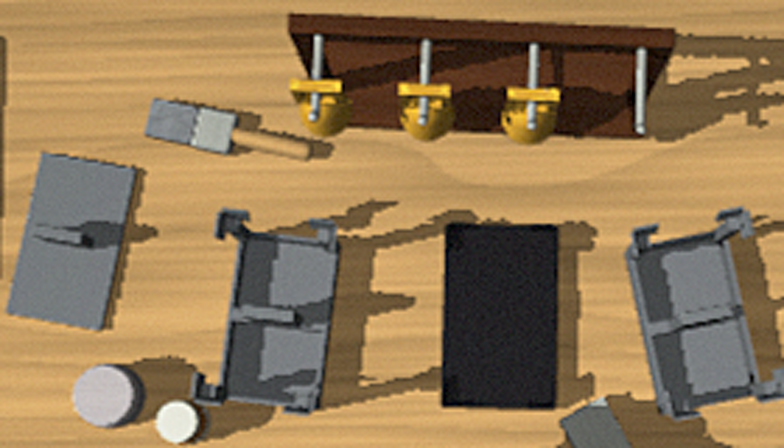

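The crop confirms it: both grey trays are clear of the orange one, there are three bells, and the rightmost hook (crop 640,130) is empty. Now I measure from those pixels.

```bash
cat >> h.py <<'E'
def st():
    o=bot.get_obs(); return o['tool_pos'],o['tcp_rot'][2]
def plan(xyz,yaw=None,n=1):
    "fractions of full scale per row for n rows to reach world xyz,yaw"
    p,y=st(); yaw=y if yaw is None else yaw
    d=np.asarray(xyz,float)-p; dy=(yaw-y+np.pi)%(2*np.pi)-np.pi
    t=np.array([np.cos(y)*d[0]+np.sin(y)*d[1],np.sin(y)*d[0]-np.cos(y)*d[1],-d[2]])
    print('at',p.round(1),round(y,3),'total',(t/80).round(3),'spin',round(-dy/.1,2))
E
python3 - <<'E'
from h import *
c=cam('top'); g=lambda x,y:(x/2.8+85-.3,y/2.8+75-.3)
def s(n,pts,z): print(n,[ray(c,g(*p),z)[:2].round(1) for p in pts])
s('tips',[(314,114),(424,121),(533,121),(640,127)],203)
s('bar far edge',[(290,15),(674,30)],203)
s('hook base',[(318,38),(426,40),(534,44),(641,49)],196)
s('finL',[(232,310),(298,316)],90)
s('finR',[(655,328),(735,315)],90)
s('lid',[(42,153),(137,170),(103,329),(9,313)],8)
s('trayL floorwall top',[(240,232),(338,245),(321,405),(222,395)],30)
s('stirrups',[(316,88),(425,92),(533,95)],204)
w=bot.get_calibration('wrist'); p,y=st(); o=bot.get_obs()
Rt=R.from_euler('xyz',o['tcp_rot']); print('wristcam in tool',Rt.inv().apply(w['eye']-p),(Rt.inv()*R.from_euler('xyz',w['rotation'])).as_matrix().round(2),w['vfov'],w['cx'],w['cy'])
plan([560,0,330],np.pi)
E
```

```text
tips [array([633.1,  86.9]), array([625.5,  -8.3]), array([ 624.2, -102.8]), array([ 617.6, -195.4])]
bar far edge [array([721.8, 107.7]), array([ 703.8, -227.6])]
hook base [array([703.2,  84.1]), array([700.1, -10.6]), array([ 695.2, -105.4]), array([ 689.4, -199.3])]
finL [array([475.6, 178.8]), array([469. , 116.5])]
finR [array([ 452.7, -220.6]), array([ 463.9, -296.7])]
lid [array([649.3, 390.1]), array([630.2, 292.6]), array([467.1, 324.8]), array([484.8, 420. ])]
trayL floorwall top [array([560.6, 182.8]), array([546. ,  84.9]), array([386.6, 102.2]), array([397.9, 199.9])]
stirrups [array([655.8,  85. ]), array([651. ,  -9.5]), array([ 647. , -103.2])]
wristcam in tool [  82.40412192    0.26619953 -157.92476366] [[-0.   -0.95 -0.3 ]
 [ 1.    0.   -0.  ]
 [ 0.   -0.3   0.95]] 63.09259185794882 257.66605487775047 189.86383813825847
at [176.3 494.1 226.1] 2.799 total [-6.594 -4.205 -1.298] spin -3.43
```

>>> jog_arm(
  targets=[
    {"xyz":[0,0,-0.33],"spin":-0.725},
    {"xyz":[0,0,-0.33],"spin":-0.725},
    {"xyz":[0,0,-0.33],"spin":-0.725},
    {"xyz":[0,0,-0.33],"spin":-0.725},
    {"xyz":[-0.4,-0.52,0],"spin":0},
    {"xyz":[-0.4,-0.52,0],"spin":0},
    {"xyz":[-0.4,-0.52,0],"spin":0},
    {"xyz":[-0.4,-0.52,0],"spin":0},
    {"xyz":[-0.4,-0.52,0],"spin":0},
    {"xyz":[-0.4,-0.52,0],"spin":0},
  ],
)

```text
time: 1.35
tool_pos: [355.5, 233.5, 332.1]
tcp_rot: [3.142, -0.0, 3.089]
contact_force: [1.2, 0.2, -0.0]
grip_width: 92.2
finger_force: 0.0
```

>>> jog_arm(
  targets=[
    {"xyz":[-0.4,-0.52,0],"spin":0},
    {"xyz":[-0.4,-0.52,0],"spin":0},
    {"xyz":[-0.4,-0.52,0],"spin":0},
    {"xyz":[-0.4,-0.52,0],"spin":0},
    {"xyz":[-0.4,-0.52,0],"spin":0},
    {"xyz":[-0.3,-0.52,0],"spin":0},
    {"xyz":[0,0,0],"spin":0},
    {"xyz":[0,0,0],"spin":0},
    {"xyz":[0,0,0],"spin":0},
    {"xyz":[0,0,0],"spin":0},
  ],
  gripper=76,
)

```text
time: 2.6
tool_pos: [525.3, -22.8, 332.7]
tcp_rot: [3.141, 0.001, 3.09]
contact_force: [-0.4, 0.1, 0.2]
grip_width: 69.7
finger_force: 0.0
```

```bash
python3 - <<'E'
from h import *
im=bot.capture('wrist'); c=cam('wrist'); np.save('w1.npy',np.array([*c[:3],*c[3],*c[4].ravel()])); print(st(),bot.get_obs()['grip_width'])
cv2.imwrite('pics/w1.png',cv2.resize(im,None,fx=1.5,fy=1.5))
h=cv2.cvtColor(im,40); m=((h[...,0]>18)&(h[...,0]<32)&(h[...,1]>160)&(h[...,2]>90)).astype(np.uint8)
for k in cv2.findContours(m,0,2)[0]:
    if cv2.contourArea(k)>150: print(cv2.boundingRect(k))
for P in ([651,85,204],[651,-10,204],[651,-104,204]): print(proj(c,P).round())
E
```

```text
(array([525.31093066, -23.01466759, 332.66742416]), np.float64(3.090124410427138)) 69.81566389097281
[365. 289.]
[276. 293.]
[189. 297.]
```

View pics/w1.png

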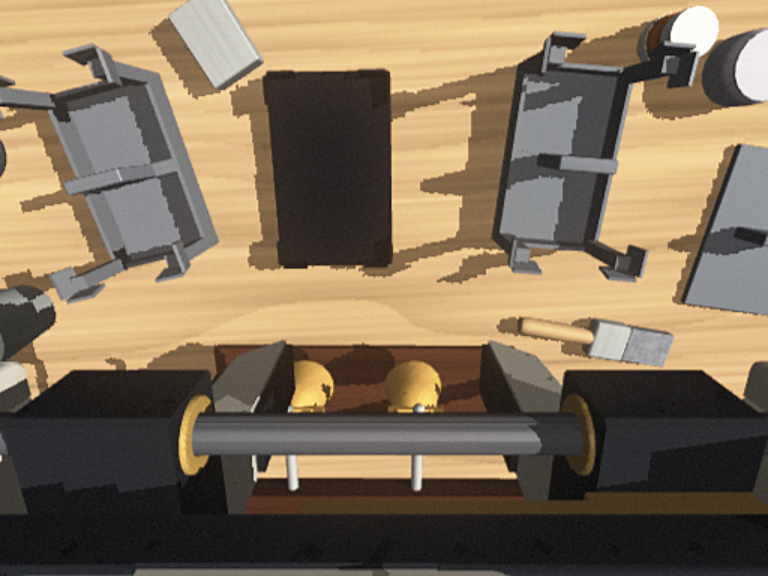

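The wrist view shows the right hook tip at (419,408), the hook shafts at (293,470) and (416,470) on the 1.5x picture, and both trays and the base clearly.

```bash
python3 - <<'E'
from h import *
c=cam('wrist')
def s(n,pts,z): print(n,[ray(c,np.array(p)/1.5-.2,z)[:2].round(1) for p in pts])
s('tip',[(419,405),(292,408)],203)
s('shaft',[(416.5,475),(292,475)],196)
s('base',[(265,72),(389,70),(391,266),(277,268)],20)
s('finA',[(66,187),(177,167)],90); s('finB',[(540,160),(616,165)],90)
t=cam('top')
for y in(85,-10): print(proj(t,[628,y,203]))
plan([652-50,-9,280],3.0886)
E
```

```text
tip [array([623.4,  -5.6]), array([621.2, -94.7])]
shaft [array([688.1,  -9. ]), array([ 683.3, -103.1])]
base [array([ 381.2, -128.1]), array([385.4, -14.1]), array([571.8, -21.4]), array([ 567.8, -140. ])]
finA [array([ 469.9, -290.5]), array([ 458.5, -194.2])]
finB [array([468.4, 106.4]), array([475.7, 169.4])]
[197.62531907 117.44439842]
[236.80077306 116.91411236]
at [525.3 -23.  332.7] 3.09 total [-0.948  0.224  0.658] spin 0.02
```

>>> jog_arm(
  targets=[
    {"xyz":[-0.396,0.066,0],"spin":0},
    {"xyz":[-0.396,0.066,0],"spin":0},
    {"xyz":[-0.396,0.066,0],"spin":0},
    {"xyz":[-0.396,0.066,0.2],"spin":0},
    {"xyz":[0,0,0.4],"spin":0},
    {"xyz":[0,0,0.4],"spin":0},
    {"xyz":[0,0,0.4],"spin":0},
    {"xyz":[0,0,0.1],"spin":0},
    {"xyz":[0,0,0],"spin":0},
    {"xyz":[0,0,0],"spin":0},
  ],
)

```text
time: 3.9
tool_pos: [654.0, -9.5, 214.1]
tcp_rot: [-3.141, 0.003, 3.089]
contact_force: [-0.2, 0.1, 1.0]
grip_width: 69.8
finger_force: 0.0
```

```bash
python3 - <<'E'
from h import *
im=bot.capture('wrist'); c=cam('wrist'); print(st())
s=bot.capture('scene')[160:310,150:370]
a=cv2.resize(im,(533,400)); b=cv2.resize(s,None,fx=2,fy=2)[:200*2]
out=np.zeros((400,790,3),np.uint8); out[:,:440]=a[:, 40:480]; out[:300,440:790]=b[:300,20:370]
cv2.imwrite('pics/w2.png',out)
E
```

```text
(array([653.94145736,  -9.48645008, 214.06982356]), np.float64(3.088911668479167))
```

View pics/w2.png

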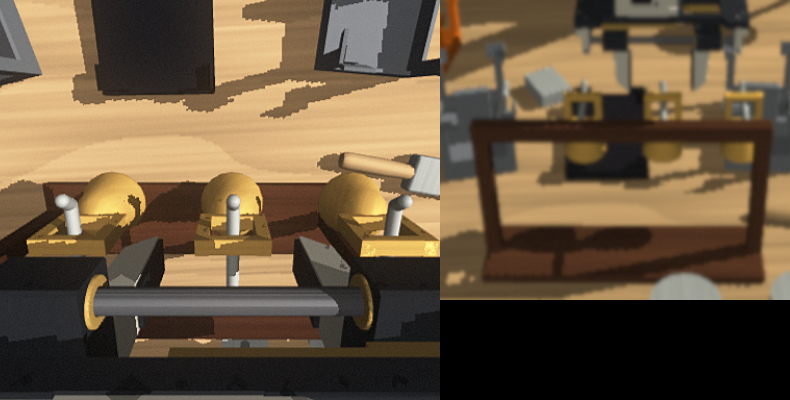

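```bash
python3 - <<'E'
from h import *
c=cam('wrist')
for r in (216,238,254): print(ray(c,(262,r/1.0417),204).round(1))
for col in(67,270-40+5,400): print(ray(c,((col+40)/1.0417,200/1.0417),204).round(1))
E
```

```text
[635.4  -6.  204. ]
[648.6  -6.6 204. ]
[658.6  -7.1 204. ]
[621.4 -95.3 204. ]
[626.2  -4.4 204. ]
[630.9  84.7 204. ]
```

>>> jog_arm(
  targets=[
    {"xyz":[0,0.03,0.14],"spin":0},
    {"xyz":[0,0,0.2],"spin":0},
    {"xyz":[0,0,0.2],"spin":0},
    {"xyz":[0,0,0],"spin":0},
    {"xyz":[0,0,0],"spin":0},
    {"xyz":[0,0,0],"spin":0},
    {"xyz":[0,0,0],"spin":0},
    {"xyz":[0,0,0],"spin":0},
    {"xyz":[0,0,0],"spin":0},
    {"xyz":[0,0,0],"spin":0},
  ],
)

```text
time: 5.25
tool_pos: [653.4, -7.1, 169.2]
tcp_rot: [3.142, 0.0, 3.089]
contact_force: [-0.6, -0.4, -0.2]
grip_width: 69.6
finger_force: 0.0
```

>>> jog_arm(
  targets=[
    {"xyz":[0,0,0],"spin":0},
    {"xyz":[0,0,0],"spin":0},
    {"xyz":[0,0,0],"spin":0},
    {"xyz":[0,0,0],"spin":0},
    {"xyz":[0,0,0],"spin":0},
    {"xyz":[0,0,0],"spin":0},
    {"xyz":[0,0,0],"spin":0},
    {"xyz":[0,0,0],"spin":0},
    {"xyz":[0,0,0],"spin":0},
    {"xyz":[0,0,0],"spin":0},
  ],
  gripper=30,
)

```text
time: 6.5
tool_pos: [653.4, -7.1, 169.1]
tcp_rot: [3.142, 0.0, 3.089]
contact_force: [-0.0, -0.2, 0.8]
grip_width: 44.0
finger_force: 30.0
```

>>> jog_arm(
  targets=[
    {"xyz":[0,0,-0.1],"spin":0},
    {"xyz":[0,0,-0.09],"spin":0},
    {"xyz":[0,0,0],"spin":0},
    {"xyz":[0.2,0,0],"spin":0},
    {"xyz":[0.35,0,0],"spin":0},
    {"xyz":[0.35,0,0],"spin":0},
    {"xyz":[0.15,0.36,-0.14],"spin":0.11},
    {"xyz":[0.15,0.36,-0.14],"spin":0.11},
    {"xyz":[0.15,0.36,-0.14],"spin":0.11},
    {"xyz":[0.15,0.36,-0.14],"spin":0.11},
  ],
)

```text
time: 7.75
tool_pos: [541.1, 115.8, 229.5]
tcp_rot: [3.141, 0.0, 3.044]
contact_force: [0.5, -0.3, -0.2]
grip_width: 43.5
finger_force: 30.0
```

>>> jog_arm(
  targets=[
    {"xyz":[0.13,0.36,-0.14],"spin":0.1},
    {"xyz":[0,0,0],"spin":0},
    {"xyz":[0,0,0],"spin":0},
    {"xyz":[0,0,0],"spin":0},
    {"xyz":[0,0,0],"spin":0},
    {"xyz":[0,0,0],"spin":0},
    {"xyz":[0,0,0],"spin":0},
    {"xyz":[0,0,0],"spin":0},
    {"xyz":[0,0,0],"spin":0},
    {"xyz":[0,0,0],"spin":0},
  ],
)

```text
time: 9.0
tool_pos: [534.0, 144.7, 240.3]
tcp_rot: [3.142, 0.0, 3.035]
contact_force: [0.9, 0.4, -2.5]
grip_width: 43.9
finger_force: 30.0
```

```bash
python3 - <<'E'
from h import *
im=bot.capture('wrist'); c=cam('wrist'); print(st())
cv2.imwrite('pics/w3.png',cv2.resize(im,None,fx=1.5,fy=1.5))
E
```

```text
(array([533.96623826, 144.6475503 , 240.33662678]), np.float64(3.03486011602042))
```

View pics/w3.png

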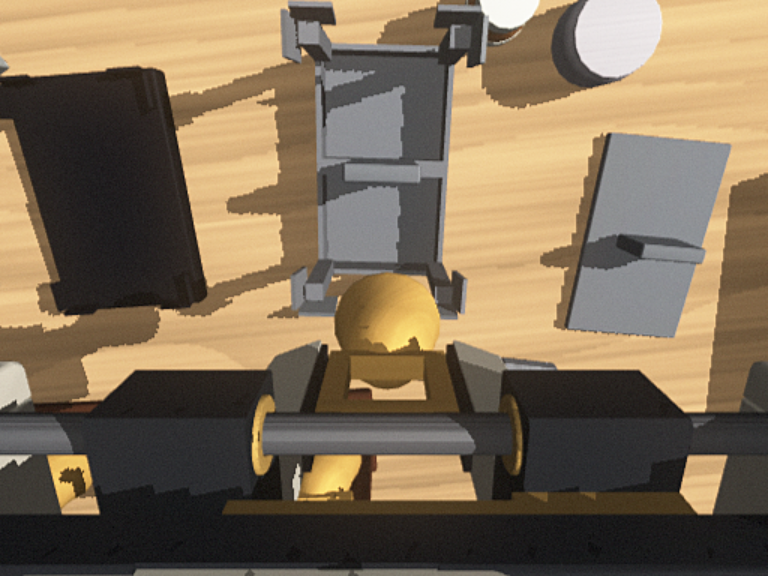

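```bash
python3 - <<'E'
from h import *
c=cam('wrist')
def s(n,pts,z): print(n,[ray(c,np.array(p)/1.5-.2,z)[:2].round(1) for p in pts])
s('fin',[(345,171),(420,173)],90)
s('finmid',[(382,172)],90)
s('wallL outer z30',[(317,66),(318,265)],30);s('wallR',[(451,66),(443,263)],30)
print(c[3])
s('lid',[(606,134),(730,143),(676,337),(567,327)],8); s('lidfin',[(617,236),(703,252)],50)
s('base lips',[(163,70),(205,297)],30)
plan([520,140,100],3.035)
E
```

```text
fin [array([470.3, 124.5]), array([476.7, 172.1])]
finmid [array([473.5, 148. ])]
wallL outer z30 [array([399. , 108.6]), array([545.3,  87. ])]
wallR [array([409.3, 204.2]), array([554.4, 188.1])]
[452.12165003 153.72611126 398.27550895]
lid [array([468.9, 325.9]), array([486.3, 424.2]), array([652. , 394.7]), array([631.7, 296.7])]
lidfin [array([541.8, 318.1]), array([561.3, 383.6])]
base lips [array([389.7,  -2. ]), array([562.5, -10.5])]
at [534.  144.6 240.3] 3.035 total [ 0.167 -0.076  1.754] spin -0.0
```

>>> jog_arm(
  targets=[
    {"xyz":[0.108,-0.05,0.2],"spin":0},
    {"xyz":[0,0,0.4],"spin":0},
    {"xyz":[0,0,0.4],"spin":0},
    {"xyz":[0,0,0.4],"spin":0},
    {"xyz":[0,0,0.4],"spin":0},
    {"xyz":[0,0,0.3],"spin":0},
    {"xyz":[0,0,0.15],"spin":0},
    {"xyz":[0,0,0.07],"spin":0},
    {"xyz":[0,0,0],"spin":0},
    {"xyz":[0,0,0],"spin":0},
  ],
)

```text
time: 10.3
tool_pos: [525.6, 141.7, 55.6]
tcp_rot: [3.141, 0.002, 3.035]
contact_force: [-0.6, -0.9, -1.0]
grip_width: 43.8
finger_force: 30.0
```

>>> jog_arm(
  targets=[
    {"xyz":[0,0,0],"spin":0},
    {"xyz":[0,0,0],"spin":0},
    {"xyz":[0,0,0],"spin":0},
    {"xyz":[0,0,0],"spin":0},
    {"xyz":[0,0,0],"spin":0},
    {"xyz":[0,0,0],"spin":0},
    {"xyz":[0,0,-0.3],"spin":0},
    {"xyz":[0,0,-0.6],"spin":0},
    {"xyz":[0,0,-0.6],"spin":0},
    {"xyz":[0,0,-0.6],"spin":0},
  ],
  gripper=70,
)

```text
time: 11.55
tool_pos: [524.8, 141.5, 224.3]
tcp_rot: [3.142, -0.0, 3.035]
contact_force: [0.3, 0.3, -0.0]
grip_width: 64.2
finger_force: 0.0
```

>>> jog_arm(
  targets=[
    {"xyz":[0,0,-0.2],"spin":-0.27},
    {"xyz":[0,0,-0.2],"spin":-0.27},
    {"xyz":[-0.425,-0.145,0],"spin":0},
    {"xyz":[-0.425,-0.145,0],"spin":0},
    {"xyz":[-0.425,-0.145,0],"spin":0},
    {"xyz":[-0.425,-0.145,0],"spin":0},
    {"xyz":[0,0,0.2],"spin":0},
    {"xyz":[0,0,0.3],"spin":0},
    {"xyz":[0,0,0],"spin":0},
    {"xyz":[0,0,0],"spin":0},
  ],
  gripper=76,
)

```text
time: 12.8
tool_pos: [658.1, 88.5, 215.5]
tcp_rot: [3.141, 0.001, 3.089]
contact_force: [-0.4, -0.6, -0.1]
grip_width: 69.7
finger_force: 0.0
```

```bash
python3 - <<'E'
from h import *
im=bot.capture('wrist'); c=cam('wrist'); print(st())
h=cv2.cvtColor(im,40); m=((h[...,0]>15)&(h[...,0]<32)&(h[...,1]>140)&(h[...,2]>60)).astype(np.uint8)
for r in (228,232,236,240): 
    x=np.where(m[r,170:350])[0]+170; print(r,x.min() if len(x) else None,x.max() if len(x) else None,len(x))
for p in ([653.5,66,204],[653.5,110,204],[663.5,66,204],[663.5,110,204]): print(proj(c,p).round())
plan([658.5,87.8,169])
cv2.imwrite('pics/w4.png',im[150:330,130:400])
E
```

```text
(array([658.3782794 ,  88.43006734, 215.97974112]), np.float64(3.089260016257935))
228 221 292 64
232 220 293 74
236 221 293 73
240 221 293 73
[219. 230.]
[294. 226.]
[221. 245.]
[294. 241.]
at [658.4  88.4 216. ] 3.089 total [-0.002 -0.008  0.587] spin -0.0
```

Stirrup edges are at columns 221 and 293 against a predicted 219–221 and 294, so it is centred.

>>> jog_arm(
  targets=[
    {"xyz":[0,0,0.19],"spin":0},
    {"xyz":[0,0,0.2],"spin":0},
    {"xyz":[0,0,0.2],"spin":0},
    {"xyz":[0,0,0],"spin":0},
    {"xyz":[0,0,0],"spin":0},
    {"xyz":[0,0,0],"spin":0},
    {"xyz":[0,0,0],"spin":0},
    {"xyz":[0,0,0],"spin":0},
    {"xyz":[0,0,0],"spin":0},
    {"xyz":[0,0,0],"spin":0},
  ],
)

```text
time: 14.1
tool_pos: [658.4, 88.1, 167.6]
tcp_rot: [3.142, 0.0, 3.089]
contact_force: [-1.0, 1.4, 0.1]
grip_width: 69.9
finger_force: 0.0
```

>>> jog_arm(
  targets=[
    {"xyz":[0,0,0],"spin":0},
    {"xyz":[0,0,0],"spin":0},
    {"xyz":[0,0,0],"spin":0},
    {"xyz":[0,0,0],"spin":0},
    {"xyz":[0,0,0],"spin":0},
    {"xyz":[0,0,0],"spin":0},
    {"xyz":[0,0,0],"spin":0},
    {"xyz":[0,0,0],"spin":0},
    {"xyz":[0,0,0],"spin":0},
    {"xyz":[0,0,0],"spin":0},
  ],
  gripper=30,
)

```text
time: 15.35
tool_pos: [658.3, 88.1, 167.5]
tcp_rot: [3.142, -0.0, 3.089]
contact_force: [-0.8, -0.2, -0.3]
grip_width: 43.6
finger_force: 30.0
```

>>> jog_arm(
  targets=[
    {"xyz":[0,0,-0.1],"spin":0},
    {"xyz":[0,0,-0.09],"spin":0},
    {"xyz":[0,0,0],"spin":0},
    {"xyz":[0.2,0,0],"spin":0},
    {"xyz":[0.35,0,0],"spin":0},
    {"xyz":[0.35,0,0],"spin":0},
    {"xyz":[0.4,0.13,-0.18],"spin":0},
    {"xyz":[0.4,0.13,-0.18],"spin":0},
    {"xyz":[0.4,0.13,-0.18],"spin":0},
    {"xyz":[0.4,0.13,-0.18],"spin":0},
  ],
)

```text
time: 16.6
tool_pos: [459.7, 140.5, 240.8]
tcp_rot: [3.141, 0.0, 3.089]
contact_force: [-0.1, 0.2, -1.2]
grip_width: 44.0
finger_force: 30.0
```

>>> jog_arm(
  targets=[
    {"xyz":[0.4,0.13,0],"spin":0},
    {"xyz":[0.09,0.02,0],"spin":0},
    {"xyz":[0,0,0],"spin":0.36},
    {"xyz":[0,0,0.2],"spin":0.36},
    {"xyz":[0,0,0.35],"spin":0},
    {"xyz":[0,0,0.35],"spin":0},
    {"xyz":[0,0,0.2],"spin":0},
    {"xyz":[0,0,0],"spin":0},
    {"xyz":[0,0,0],"spin":0},
    {"xyz":[0,0,0],"spin":0},
  ],
)

```text
time: 17.85
tool_pos: [423.1, 154.2, 153.0]
tcp_rot: [3.141, 0.002, 3.016]
contact_force: [0.6, -0.9, -1.0]
grip_width: 43.9
finger_force: 30.0
```

```bash
python3 - <<'E'
from h import *
plan([422,154.5,53],3.017)
E
```

```text
at [423.1 154.2 153. ] 3.016 total [0.014 0.002 1.251] spin -0.01
```

>>> jog_arm(
  targets=[
    {"xyz":[0.014,0,0.2],"spin":0},
    {"xyz":[0,0,0.3],"spin":0},
    {"xyz":[0,0,0.3],"spin":0},
    {"xyz":[0,0,0.2],"spin":0},
    {"xyz":[0,0,0.15],"spin":0},
    {"xyz":[0,0,0.09],"spin":0},
    {"xyz":[0,0,0],"spin":0},
    {"xyz":[0,0,0],"spin":0},
    {"xyz":[0,0,0],"spin":0},
    {"xyz":[0,0,0],"spin":0},
  ],
)

```text
time: 19.1
tool_pos: [421.4, 154.4, 53.4]
tcp_rot: [3.141, 0.001, 3.017]
contact_force: [0.6, -0.1, -1.2]
grip_width: 43.9
finger_force: 30.0
```

>>> jog_arm(
  targets=[
    {"xyz":[0,0,0],"spin":0},
    {"xyz":[0,0,0],"spin":0},
    {"xyz":[0,0,0],"spin":0},
    {"xyz":[0,0,0],"spin":0},
    {"xyz":[0,0,0],"spin":0},
    {"xyz":[0,0,0],"spin":0},
    {"xyz":[0,0,-0.3],"spin":0},
    {"xyz":[0,0,-0.6],"spin":0},
    {"xyz":[0,0,-0.6],"spin":0},
    {"xyz":[0,0,-0.6],"spin":0},
  ],
  gripper=70,
)

```text
time: 20.35
tool_pos: [420.8, 154.3, 222.7]
tcp_rot: [3.142, -0.0, 3.017]
contact_force: [1.3, 0.8, -0.4]
grip_width: 64.1
finger_force: 0.0
```

>>> jog_arm(
  targets=[
    {"xyz":[0,0,-0.2],"spin":-0.36},
    {"xyz":[0,0,-0.2],"spin":-0.36},
    {"xyz":[-0.376,-0.381,0],"spin":0},
    {"xyz":[-0.376,-0.381,0],"spin":0},
    {"xyz":[-0.376,-0.381,0],"spin":0},
    {"xyz":[-0.376,-0.381,0],"spin":0},
    {"xyz":[-0.376,-0.381,0],"spin":0},
    {"xyz":[-0.376,-0.381,0],"spin":0},
    {"xyz":[-0.376,-0.381,0],"spin":0},
    {"xyz":[-0.376,-0.381,0],"spin":0},
  ],
  gripper=76,
)

```text
time: 21.6
tool_pos: [649.3, -102.9, 252.8]
tcp_rot: [3.141, -0.001, 3.089]
contact_force: [-0.5, -0.8, 0.3]
grip_width: 70.1
finger_force: 0.0
```

>>> jog_arm(
  targets=[
    {"xyz":[0,0,0],"spin":0},
    {"xyz":[0,0,0.2],"spin":0},
    {"xyz":[0,0,0.28],"spin":0},
    {"xyz":[0,0,0],"spin":0},
    {"xyz":[0,0,0],"spin":0},
    {"xyz":[0,0,0],"spin":0},
    {"xyz":[0,0,0],"spin":0},
    {"xyz":[0,0,0],"spin":0},
    {"xyz":[0,0,0],"spin":0},
    {"xyz":[0,0,0],"spin":0},
  ],
)

```text
time: 22.85
tool_pos: [648.6, -101.9, 214.7]
tcp_rot: [3.142, -0.0, 3.089]
contact_force: [0.5, 0.4, 0.5]
grip_width: 69.4
finger_force: 0.0
```

```bash
python3 - <<'E'
from h import *
im=bot.capture('wrist'); c=cam('wrist')
h=cv2.cvtColor(im,40); m=((h[...,0]>15)&(h[...,0]<32)&(h[...,1]>140)&(h[...,2]>60)).astype(np.uint8)
for r in (228,232,236,240): 
    x=np.where(m[r,170:350])[0]+170; print(r,x.min() if len(x) else None,x.max() if len(x) else None,len(x))
for p in ([643.5,-124,204],[643.5,-80,204],[653.5,-124,204],[653.5,-80,204]): print(proj(c,p).round())
plan([648.5,-102,168.5],3.089)
E
```

```text
228 222 294 69
232 221 295 66
236 221 295 75
240 221 294 74
[220. 230.]
[294. 227.]
[221. 245.]
[295. 242.]
at [ 648.6 -101.9  214.7] 3.089 total [ 0.001 -0.002  0.577] spin -0.0
```

>>> jog_arm(
  targets=[
    {"xyz":[0,0,0.18],"spin":0},
    {"xyz":[0,0,0.2],"spin":0},
    {"xyz":[0,0,0.2],"spin":0},
    {"xyz":[0,0,0],"spin":0},
    {"xyz":[0,0,0],"spin":0},
    {"xyz":[0,0,0],"spin":0},
    {"xyz":[0,0,0],"spin":0},
    {"xyz":[0,0,0],"spin":0},
    {"xyz":[0,0,0],"spin":0},
    {"xyz":[0,0,0],"spin":0},
  ],
)

```text
time: 24.15
tool_pos: [648.6, -101.8, 168.4]
tcp_rot: [3.142, 0.0, 3.089]
contact_force: [0.8, -0.3, 0.3]
grip_width: 70.1
finger_force: 0.0
```

>>> jog_arm(
  targets=[
    {"xyz":[0,0,0],"spin":0},
    {"xyz":[0,0,0],"spin":0},
    {"xyz":[0,0,0],"spin":0},
    {"xyz":[0,0,0],"spin":0},
    {"xyz":[0,0,0],"spin":0},
    {"xyz":[0,0,0],"spin":0},
    {"xyz":[0,0,0],"spin":0},
    {"xyz":[0,0,0],"spin":0},
    {"xyz":[0,0,0],"spin":0},
    {"xyz":[0,0,0],"spin":0},
  ],
  gripper=30,
)

```text
time: 25.4
tool_pos: [648.6, -101.8, 168.3]
tcp_rot: [3.142, 0.0, 3.089]
contact_force: [-0.3, -0.2, 0.3]
grip_width: 43.9
finger_force: 30.0
```

>>> jog_arm(
  targets=[
    {"xyz":[0,0,-0.1],"spin":0},
    {"xyz":[0,0,-0.09],"spin":0},
    {"xyz":[0,0,0],"spin":0},
    {"xyz":[0.2,0,0],"spin":0},
    {"xyz":[0.35,0,0],"spin":0},
    {"xyz":[0.35,0,0],"spin":0},
    {"xyz":[0.14,-0.47,-0.18],"spin":0},
    {"xyz":[0.14,-0.47,-0.18],"spin":0},
    {"xyz":[0.14,-0.47,-0.18],"spin":0},
    {"xyz":[0.14,-0.46,-0.18],"spin":0},
  ],
)

```text
time: 26.65
tool_pos: [523.5, -246.2, 241.6]
tcp_rot: [3.142, 0.0, 3.089]
contact_force: [0.4, -0.5, -0.7]
grip_width: 43.9
finger_force: 30.0
```

>>> jog_arm(
  targets=[
    {"xyz":[0,0,0],"spin":-0.48},
    {"xyz":[0,0,0],"spin":-0.48},
    {"xyz":[0,0,0],"spin":-0.48},
    {"xyz":[0,0,0],"spin":-0.48},
    {"xyz":[0,0,0],"spin":0},
    {"xyz":[0,0,0],"spin":0},
    {"xyz":[0,0,0],"spin":0},
    {"xyz":[0,0,0],"spin":0},
    {"xyz":[0,0,0],"spin":0},
    {"xyz":[0,0,0],"spin":0},
  ],
)

```text
time: 27.9
tool_pos: [524.1, -245.1, 241.1]
tcp_rot: [3.142, 0.0, -3.002]
contact_force: [0.2, 0.3, -1.0]
grip_width: 44.0
finger_force: 30.0
```

```bash
python3 - <<'E'
from h import *
im=bot.capture('wrist'); c=cam('wrist'); print(st())
cv2.imwrite('pics/w5.png',cv2.resize(im,None,fx=1.5,fy=1.5))
E
```

```text
(array([ 524.08576348, -245.10635269,  241.09080196]), np.float64(-3.0025129906414003))
```

View pics/w5.png

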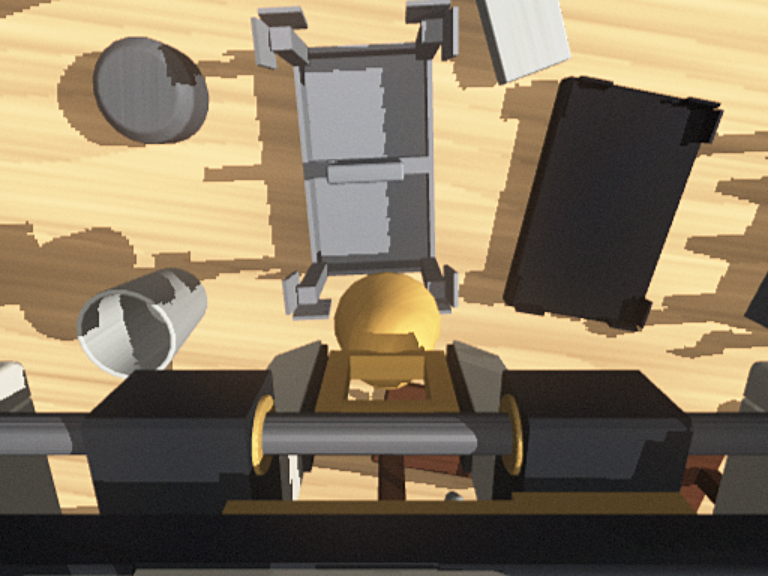

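The wrist view shows tray R with its fin top from (328,172) to (404,171) and the bell held upright at (387,320).

```bash
python3 - <<'E'
from h import *
c=cam('wrist')
def q(p,z): return ray(c,np.array(p)/1.5-.2,z)[:2]
a,b=q((328,173),90),q((404,172),90); d=b-a; print(a,b,'yaw fin',-np.arctan2(d[0],d[1]))
w=[q((296,66),30),q((312,268),30),q((434,66),30),q((435,262),30)]; print(np.round(w,1),[np.arctan2(*(w[i+1]-w[i])[::-1]) for i in(0,2)])
l=[q((507,300),20),q((640,328),20),q((562,80),20),q((718,104),30)];print(np.round(l,1))
m=(a+b)/2; th=0.16
for s in(1,-1): print(m+s*52*np.array([np.cos(th),np.sin(th)]))
plan([*(m+52*np.array([np.cos(th),np.sin(th)])),53.5],-np.pi+th)
E
```

```text
[ 470.05195667 -290.86629337] [ 462.66776077 -242.60414044] yaw fin 0.15182438526679493
[[ 403.9 -328. ]
 [ 552.5 -302.9]
 [ 390.2 -229.7]
 [ 533.5 -204.4]] [np.float64(0.16710877560799692), np.float64(0.17487917186906554)]
[[ 560.6 -136.3]
 [ 569.8  -15.9]
 [ 385.  -133.1]
 [ 386.5  -18.8]]
[ 517.69567745 -258.45067016]
[ 415.02403998 -275.01976365]
at [ 524.1 -245.1  241.1] -3.003 total [ 0.102 -0.154  2.345] spin -0.21
```

>>> jog_arm(
  targets=[
    {"xyz":[0.102,-0.154,0.2],"spin":0},
    {"xyz":[0,0,0.4],"spin":-0.24},
    {"xyz":[0,0,0.4],"spin":0},
    {"xyz":[0,0,0.4],"spin":0},
    {"xyz":[0,0,0.4],"spin":0},
    {"xyz":[0,0,0.3],"spin":0},
    {"xyz":[0,0,0.15],"spin":0},
    {"xyz":[0,0,0.09],"spin":0},
    {"xyz":[0,0,0],"spin":0},
    {"xyz":[0,0,0],"spin":0},
  ],
)

```text
time: 29.2
tool_pos: [518.2, -258.7, 54.8]
tcp_rot: [-3.141, 0.001, -2.978]
contact_force: [0.2, 0.6, -1.1]
grip_width: 43.5
finger_force: 30.0
```

>>> jog_arm(
  targets=[
    {"xyz":[0,0,0],"spin":0},
    {"xyz":[0,0,0],"spin":0},
    {"xyz":[0,0,0],"spin":0},
    {"xyz":[0,0,0],"spin":0},
    {"xyz":[0,0,0],"spin":0},
    {"xyz":[0,0,0],"spin":0},
    {"xyz":[0,0,-0.3],"spin":0},
    {"xyz":[0,0,-0.6],"spin":0},
    {"xyz":[0,0,-0.6],"spin":0},
    {"xyz":[0,0,-0.6],"spin":0},
  ],
  gripper=70,
)

```text
time: 30.45
tool_pos: [517.5, -258.3, 223.4]
tcp_rot: [3.141, -0.0, -2.978]
contact_force: [0.0, -0.3, 0.2]
grip_width: 64.1
finger_force: 0.0
```

>>> jog_arm(
  targets=[
    {"xyz":[0.32,0,-0.23],"spin":0},
    {"xyz":[0.33,0,-0.23],"spin":0},
    {"xyz":[0,0,0],"spin":1},
    {"xyz":[0,0,0],"spin":1},
    {"xyz":[0,0,0],"spin":1},
    {"xyz":[0,0,0],"spin":1},
    {"xyz":[0,0,0],"spin":1},
    {"xyz":[0,0,0],"spin":1},
    {"xyz":[0,0,0],"spin":1},
    {"xyz":[0,0,0],"spin":1},
  ],
  gripper=40,
)

```text
time: 31.7
tool_pos: [466.3, -266.8, 258.7]
tcp_rot: [3.142, -0.0, 2.501]
contact_force: [-0.2, -0.1, -0.4]
grip_width: 36.7
finger_force: 0.0
```

>>> jog_arm(
  targets=[
    {"xyz":[0,0,0],"spin":1},
    {"xyz":[0,0,0],"spin":1},
    {"xyz":[0,0,0],"spin":1},
    {"xyz":[0,0,0],"spin":1},
    {"xyz":[0,0,0],"spin":1},
    {"xyz":[0,0,0],"spin":1},
    {"xyz":[0,0,0],"spin":1},
    {"xyz":[0,0,0],"spin":0.7},
    {"xyz":[0,0,0],"spin":0},
    {"xyz":[0,0,0],"spin":0},
  ],
)

```text
time: 32.95
tool_pos: [466.4, -266.8, 258.7]
tcp_rot: [3.142, -0.0, 1.736]
contact_force: [-0.4, -0.9, -0.6]
grip_width: 36.7
finger_force: 0.0
```

```bash
python3 - <<'E'
from h import *
im=bot.capture('wrist'); c=cam('wrist'); print(st(),bot.get_obs()['grip_width'])
cv2.imwrite('pics/w6.png',cv2.resize(im,None,fx=1.5,fy=1.5))
for z in(90,): print(proj(c,[466.4,-266.7,90])*1.5)
E
```

```text
(array([ 466.38098407, -266.84135469,  258.68467749]), np.float64(1.7358663325181547)) 36.38860654811644
[386.78302479 256.00069059]
```

View pics/w6.png

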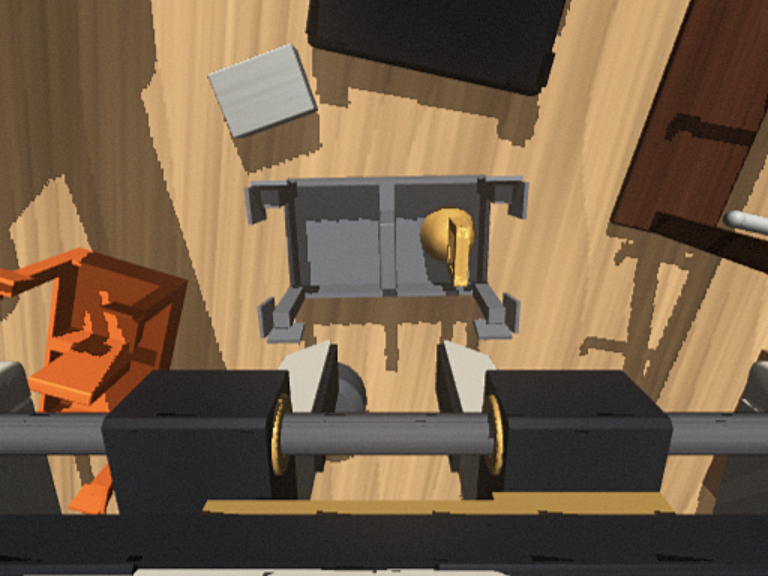

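```bash
python3 - <<'E'
from h import *
c=cam('wrist'); im=cv2.imread('pics/w6.png'); g=cv2.cvtColor(im,6)
print('col388',[(r,int(g[r,386:391].mean())) for r in range(170,310,4)])
print('row240',[(x,int(g[238:243,x].mean())) for x in range(372,404,2)])
u=np.array([np.cos(1.736),np.sin(1.736)]);v=np.array([np.sin(1.736),-np.cos(1.736)]);T=np.array([466.4,-266.8])
def s(n,p,z): d=ray(c,np.array(p)/1.5-.2,z)[:2]-T; print(n,'toolx',round(d@u,1),'tooly',round(d@v,1))
s('lip UL',(248,184),108);s('lip UR',(527,184),108);s('lip LL',(266,340),108);s('lip LR',(512,337),108)
s('wall top',(388,177),30);s('wall bot',(388,297),30); s('lipLLx',(260,310),108); s('lipLRx',(520,310),108)
E
```

```text
col388 [(170, 166), (174, 170), (178, 115), (182, 124), (186, 123), (190, 123), (194, 122), (198, 123), (202, 121), (206, 122), (210, 115), (214, 112), (218, 112), (222, 117), (226, 125), (230, 124), (234, 121), (238, 122), (242, 121), (246, 122), (250, 121), (254, 122), (258, 120), (262, 120), (266, 121), (270, 120), (274, 118), (278, 120), (282, 119), (286, 121), (290, 59), (294, 64), (298, 97), (302, 99), (306, 98)]
row240 [(372, 121), (374, 122), (376, 125), (378, 90), (380, 106), (382, 122), (384, 123), (386, 121), (388, 121), (390, 122), (392, 123), (394, 91), (396, 107), (398, 123), (400, 120), (402, 121)]
lip UL toolx 52.8 tooly -89.9
lip UR toolx 52.7 tooly 90.4
lip LL toolx -57.1 tooly -86.8
lip LR toolx -54.8 tooly 89.4
wall top toolx 50.7 tooly 0.8
wall bot toolx -51.6 tooly 0.8
lipLLx toolx -34.2 tooly -89.3
lipLRx toolx -34.2 tooly 93.4
```

The picture shows tray R straight under the tool: fin top at column 388, rows 222–290 (predicted centre 387,256), with the bell upright at (460,245). Going down to grip.

>>> jog_arm(
  targets=[
    {"xyz":[0,0.01,0.3],"spin":0},
    {"xyz":[0,0,0.4],"spin":0},
    {"xyz":[0,0,0.4],"spin":0},
    {"xyz":[0,0,0.4],"spin":0},
    {"xyz":[0,0,0.4],"spin":0},
    {"xyz":[0,0,0.3],"spin":0},
    {"xyz":[0,0,0.2],"spin":0},
    {"xyz":[0,0,0.13],"spin":0},
    {"xyz":[0,0,0],"spin":0},
    {"xyz":[0,0,0],"spin":0},
  ],
)

```text
time: 34.25
tool_pos: [467.7, -267.0, 57.0]
tcp_rot: [3.141, 0.001, 1.735]
contact_force: [0.6, -0.6, -0.0]
grip_width: 36.9
finger_force: 0.0
```

>>> jog_arm(
  targets=[
    {"xyz":[0,0,0],"spin":0},
    {"xyz":[0,0,0],"spin":0},
    {"xyz":[0,0,0],"spin":0},
    {"xyz":[0,0,0],"spin":0},
    {"xyz":[0,0,0],"spin":0},
    {"xyz":[0,0,0],"spin":0},
    {"xyz":[0,0,0],"spin":0},
    {"xyz":[0,0,0],"spin":0},
    {"xyz":[0,0,0],"spin":0},
    {"xyz":[0,0,0],"spin":0},
  ],
  gripper=2,
)

```text
time: 35.5
tool_pos: [467.2, -266.8, 56.6]
tcp_rot: [3.141, 0.0, 1.735]
contact_force: [-1.9, 0.2, 5.3]
grip_width: 12.3
finger_force: 29.9
```

>>> jog_arm(
  targets=[
    {"xyz":[0,0,-0.12],"spin":0},
    {"xyz":[0,0,-0.3],"spin":0},
    {"xyz":[0,0,-0.35],"spin":0},
    {"xyz":[0,0,-0.35],"spin":0},
    {"xyz":[0,0,-0.35],"spin":0},
    {"xyz":[0,0,-0.2],"spin":0},
    {"xyz":[0.15,0.04,0],"spin":0},
    {"xyz":[0.25,0.06,0],"spin":0},
    {"xyz":[0.25,0.06,0],"spin":0},
    {"xyz":[0.25,0.06,0],"spin":0},
  ],
)

```text
time: 36.75
tool_pos: [472.6, -190.7, 189.3]
tcp_rot: [-3.141, -0.001, 1.736]
contact_force: [0.3, 0.5, -4.8]
grip_width: 12.0
finger_force: 30.0
```

>>> jog_arm(
  targets=[
    {"xyz":[0.25,0.06,0],"spin":0},
    {"xyz":[0.15,0.03,0],"spin":0.3},
    {"xyz":[0,0,0],"spin":0.45},
    {"xyz":[0,0,0],"spin":0.45},
    {"xyz":[0,0,0],"spin":0.4},
    {"xyz":[0,0,0],"spin":0.2},
    {"xyz":[0,0,0],"spin":0},
    {"xyz":[0,0,0],"spin":0},
    {"xyz":[0,0,0],"spin":0},
    {"xyz":[0,0,0],"spin":0},
  ],
)

```text
time: 38.0
tool_pos: [474.7, -160.1, 189.9]
tcp_rot: [-3.142, -0.0, 1.555]
contact_force: [0.2, 0.2, -4.6]
grip_width: 11.9
finger_force: 30.0
```

```bash
python3 - <<'E'
from h import *
im=bot.capture('wrist'); c=cam('wrist'); print(st(),bot.get_obs()['grip_width'])
cv2.imwrite('pics/w7.png',cv2.resize(im,None,fx=1.5,fy=1.5))
E
```

```text
(array([ 474.69581884, -160.1033416 ,  189.8997544 ]), np.float64(1.554757514082389)) 12.116457849936873
```

View pics/w7.png

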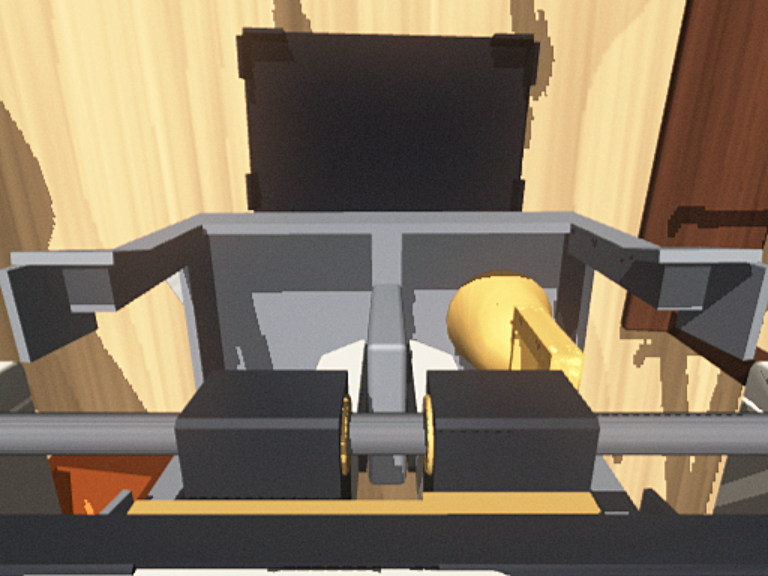

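The view shows the base framed above the held tray: left edge near column 250, right edge near 525, far edge near row 33. I measure these edges by mask.

```bash
python3 - <<'E'
from h import *
c=cam('wrist'); im=bot.capture('wrist'); g=cv2.cvtColor(im,6)
T,y0=st(); 
def r(p,z): return ray(c,p,z)[:2]
L=[];Rr=[]
for row in range(58,112,4):
    x=np.where(g[row,120:400]<75)[0]+120; 
    L.append(r((x.min()-.5,row),20)); Rr.append(r((x.max()+.5,row),20))
L=np.array(L);Rr=np.array(Rr)
for n,e in(('L',L),('R',Rr)): k=np.polyfit(e[:,1],e[:,0],1); print(n,'x at y=-76',np.polyval(k,-76).round(1),'slope',k[0].round(3), 'res',np.abs(e[:,0]-np.polyval(k,e[:,1])).max().round(1))
U=np.array([r((x,np.where(g[:60,x]<75)[0].min()-.5),20) for x in range(195,320,6)]); k=np.polyfit(U[:,0],U[:,1],1); print('U y at 475',np.polyval(k,475).round(1),'slope',k[0].round(3),U[:,1].round(1))
E
```

```text
L x at y=-76 383.8 slope 0.045 res 0.5
R x at y=-76 567.7 slope 0.037 res 0.5
U y at 475 -17.4 slope -0.039 [-15.2 -15.2 -15.3 -16.3 -16.4 -16.5 -16.5 -16.6 -16.7 -16.8 -17.8 -17.9
 -17.9 -18.  -18.1 -18.2 -18.3 -19.2 -19.3 -19.4 -19.5]
```

```bash
python3 - <<'E'
from h import *
c=cam('wrist'); T,y=st(); u=np.array([np.cos(y),np.sin(y)]);v=np.array([np.sin(y),-np.cos(y)])
for p,z in(((387,213),163.3),((200,213),163.3),((575,213),163.3),((387,286),223.3)):
    d=ray(c,np.array(p)/1.5-.2,z)[:2]-T[:2]; print(round(d@u,1),round(d@v,1))
plan([475.7,-75.5,160],1.531)
E
```

```text
53.5 -0.1
53.5 -73.7
53.5 73.9
42.6 -0.1
at [ 474.7 -160.1  189.9] 1.555 total [ 1.058 -0.004  0.373] spin 0.24
```

>>> jog_arm(
  targets=[
    {"xyz":[0.13,0,0],"spin":0},
    {"xyz":[0.25,0,0],"spin":0},
    {"xyz":[0.3,0,0],"spin":0},
    {"xyz":[0.25,0,0],"spin":0},
    {"xyz":[0.12,0,0],"spin":0.08},
    {"xyz":[0,0,0],"spin":0.08},
    {"xyz":[0,0,0.15],"spin":0.08},
    {"xyz":[0,0,0.3],"spin":0},
    {"xyz":[0,0,0.3],"spin":0},
    {"xyz":[0,0,0.1],"spin":0},
  ],
)

```text
time: 39.35
tool_pos: [474.9, -76.3, 120.0]
tcp_rot: [-3.138, -0.001, 1.53]
contact_force: [0.1, 0.1, -5.3]
grip_width: 11.9
finger_force: 30.0
```

>>> jog_arm(
  targets=[
    {"xyz":[0,0,0],"spin":0},
    {"xyz":[0,0,0],"spin":0},
    {"xyz":[0,0,0.1],"spin":0},
    {"xyz":[0,0,0.08],"spin":0},
    {"xyz":[0,0,0],"spin":0},
    {"xyz":[0,0,0],"spin":0},
    {"xyz":[0,0,0],"spin":0},
    {"xyz":[0,0,0],"spin":0},
    {"xyz":[0,0,0],"spin":0},
    {"xyz":[0,0,0],"spin":0},
  ],
)

```text
time: 40.6
tool_pos: [476.1, -76.1, 107.6]
tcp_rot: [3.141, -0.0, 1.531]
contact_force: [0.8, -0.2, -4.9]
grip_width: 11.8
finger_force: 30.0
```

```bash
python3 - <<'E'
from h import *
plan([475.7,-76,76.6],1.531)
im=bot.capture('wrist'); cv2.imwrite('pics/w8.png',cv2.resize(im[:300],None,fx=1.5,fy=1.5))
E
```

```text
at [476.1 -76.1 107.6] 1.531 total [ 0.001 -0.005  0.387] spin -0.0
```

View pics/w8.png

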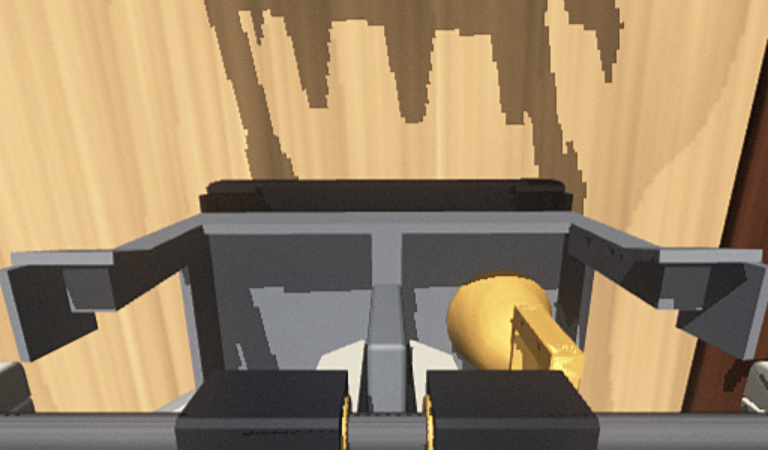

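The base edges (199 and 571) sit symmetrically about the tray (200 and 575). Lowering slowly.

>>> jog_arm(
  targets=[
    {"xyz":[0,0,0.1],"spin":0},
    {"xyz":[0,0,0.08],"spin":0},
    {"xyz":[0,0,0.05],"spin":0},
    {"xyz":[0,0,0.04],"spin":0},
    {"xyz":[0,0,0.04],"spin":0},
    {"xyz":[0,0,0.03],"spin":0},
    {"xyz":[0,0,0.02],"spin":0},
    {"xyz":[0,0,0],"spin":0},
    {"xyz":[0,0,0],"spin":0},
    {"xyz":[0,0,0],"spin":0},
  ],
)

```text
time: 41.9
tool_pos: [476.1, -76.1, 78.8]
tcp_rot: [3.141, -0.0, 1.531]
contact_force: [-0.5, 0.1, -4.5]
grip_width: 11.9
finger_force: 30.0
```

>>> jog_arm(
  targets=[
    {"xyz":[0,0,0.015],"spin":0},
    {"xyz":[0,0,0.015],"spin":0},
    {"xyz":[0,0,0.01],"spin":0},
    {"xyz":[0,0,0],"spin":0},
    {"xyz":[0,0,0],"spin":0},
    {"xyz":[0,0,0],"spin":0},
    {"xyz":[0,0,0],"spin":0},
    {"xyz":[0,0,0],"spin":0},
    {"xyz":[0,0,0],"spin":0},
    {"xyz":[0,0,0],"spin":0},
  ],
)

```text
time: 43.15
tool_pos: [476.2, -75.7, 76.5]
tcp_rot: [3.141, -0.0, 1.531]
contact_force: [-2.0, 3.9, 7.4]
grip_width: 11.7
finger_force: 30.0
```

>>> jog_arm(
  targets=[
    {"xyz":[0,0,0],"spin":0},
    {"xyz":[0,0,0],"spin":0},
    {"xyz":[0,0,0],"spin":0},
    {"xyz":[0,0,0],"spin":0},
    {"xyz":[0,0,0],"spin":0},
    {"xyz":[0,0,-0.2],"spin":0},
    {"xyz":[0,0,-0.5],"spin":0},
    {"xyz":[0,0,-0.5],"spin":0},
    {"xyz":[0,0,-0.5],"spin":0},
    {"xyz":[0,0,-0.5],"spin":0},
  ],
  gripper=38,
)

```text
time: 44.4
tool_pos: [475.8, -76.0, 252.9]
tcp_rot: [3.141, -0.0, 1.531]
contact_force: [1.0, 0.3, -0.8]
grip_width: 34.8
finger_force: 0.0
```

>>> jog_arm(
  targets=[
    {"xyz":[0.4,-0.021,0],"spin":0},
    {"xyz":[0.4,-0.021,0],"spin":0},
    {"xyz":[0.4,-0.021,0],"spin":0},
    {"xyz":[0.4,-0.021,0],"spin":0},
    {"xyz":[0.4,-0.021,0],"spin":0},
    {"xyz":[0.4,-0.021,0],"spin":0},
    {"xyz":[0.39,-0.021,0],"spin":0},
    {"xyz":[0,0,0],"spin":0.43},
    {"xyz":[0,0,0],"spin":0.42},
    {"xyz":[0,0,0],"spin":0},
  ],
)

```text
time: 45.65
tool_pos: [473.1, 147.5, 251.4]
tcp_rot: [-3.141, 0.0, 1.446]
contact_force: [0.1, -0.5, 0.4]
grip_width: 35.1
finger_force: 0.0
```

```bash
python3 - <<'E'
from h import *
im=bot.capture('wrist'); c=cam('wrist'); print(st(),bot.get_obs()['grip_width'])
t=bot.capture('top')[75:235,85:365]
out=np.zeros((576,798,3),np.uint8); a=cv2.resize(im,(640,480))[80:400,90:550]; out[:320,:460]=a; out[320:512,:336]=cv2.resize(t,None,fx=1.2,fy=1.2); 
cv2.imwrite('pics/w9.png',cv2.resize(im[60:290,70:450],None,fx=2,fy=2)); cv2.imwrite('pics/top9.png',t)
print(proj(c,[473.5,148,90]))
E
```

```text
(array([473.15009173, 147.38713422, 251.45425048]), np.float64(1.4466548594157433)) 34.57762011573168
[258.0865444  171.83253583]
```

View pics/w9.png

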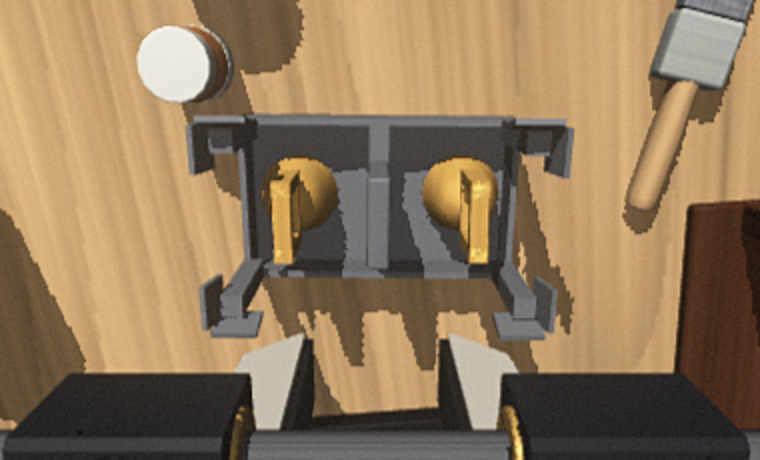

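The view shows tray L centred: fin top at column 379, rows 178–268, bells upright at (285,220) and (475,220), inner stirrup faces about 42 mm from the fin. I close the fingers a little and go down.

>>> jog_arm(
  targets=[
    {"xyz":[0,0.018,0.3],"spin":0},
    {"xyz":[0,0,0.4],"spin":0},
    {"xyz":[0,0,0.4],"spin":0},
    {"xyz":[0,0,0.4],"spin":0},
    {"xyz":[0,0,0.3],"spin":0},
    {"xyz":[0,0,0.25],"spin":0},
    {"xyz":[0,0,0.2],"spin":0},
    {"xyz":[0,0,0.185],"spin":0},
    {"xyz":[0,0,0],"spin":0},
    {"xyz":[0,0,0],"spin":0},
  ],
  gripper=34,
)

```text
time: 47.0
tool_pos: [475.0, 147.3, 57.2]
tcp_rot: [3.141, -0.0, 1.446]
contact_force: [-0.5, 0.3, 0.5]
grip_width: 31.3
finger_force: 0.0
```

>>> jog_arm(
  targets=[
    {"xyz":[0,0,0],"spin":0},
    {"xyz":[0,0,0],"spin":0},
    {"xyz":[0,0,0],"spin":0},
    {"xyz":[0,0,0],"spin":0},
    {"xyz":[0,0,0],"spin":0},
    {"xyz":[0,0,0],"spin":0},
    {"xyz":[0,0,0],"spin":0},
    {"xyz":[0,0,0],"spin":0},
    {"xyz":[0,0,0],"spin":0},
    {"xyz":[0,0,0],"spin":0},
  ],
  gripper=2,
)

```text
time: 48.25
tool_pos: [474.8, 147.3, 57.1]
tcp_rot: [3.141, -0.0, 1.446]
contact_force: [-1.9, -0.3, 4.7]
grip_width: 11.9
finger_force: 30.0
```

>>> jog_arm(
  targets=[
    {"xyz":[0,0,-0.1],"spin":0},
    {"xyz":[0,0,-0.2],"spin":0},
    {"xyz":[0,0,-0.3],"spin":0},
    {"xyz":[0,0,-0.35],"spin":0},
    {"xyz":[0,0,-0.35],"spin":0},
    {"xyz":[0,0,-0.35],"spin":0},
    {"xyz":[0,0,-0.35],"spin":0},
    {"xyz":[0,0,-0.25],"spin":-0.25},
    {"xyz":[0,0,-0.15],"spin":-0.3},
    {"xyz":[0,0,0],"spin":-0.3},
  ],
)

```text
time: 49.5
tool_pos: [474.6, 147.2, 248.8]
tcp_rot: [3.141, -0.0, 1.533]
contact_force: [-0.4, -0.0, -6.5]
grip_width: 12.0
finger_force: 30.0
```

>>> jog_arm(
  targets=[
    {"xyz":[-0.13,0.006,0],"spin":0},
    {"xyz":[-0.25,0.012,0],"spin":0},
    {"xyz":[-0.35,0.016,0],"spin":0},
    {"xyz":[-0.4,0.018,0],"spin":0},
    {"xyz":[-0.4,0.018,0],"spin":0},
    {"xyz":[-0.4,0.018,0],"spin":0},
    {"xyz":[-0.35,0.016,0],"spin":0},
    {"xyz":[-0.25,0.012,0],"spin":0},
    {"xyz":[-0.17,0.008,0],"spin":0},
    {"xyz":[-0.09,0.005,0],"spin":0},
  ],
)

```text
time: 50.75
tool_pos: [475.7, -76.9, 248.2]
tcp_rot: [-3.141, -0.0, 1.53]
contact_force: [-0.7, -0.2, -5.8]
grip_width: 11.9
finger_force: 30.0
```

>>> jog_arm(
  targets=[
    {"xyz":[0,0,0],"spin":0},
    {"xyz":[0,0,0],"spin":0},
    {"xyz":[0,0,0],"spin":0},
    {"xyz":[0,0,0],"spin":0},
    {"xyz":[0,0,0],"spin":0},
    {"xyz":[0,0,0.1],"spin":0},
    {"xyz":[0,0,0.2],"spin":0},
    {"xyz":[0,0,0.2],"spin":0},
    {"xyz":[0,0,0.1],"spin":0},
    {"xyz":[0,0,0],"spin":0},
  ],
)

```text
time: 52.0
tool_pos: [475.8, -76.1, 200.2]
tcp_rot: [-3.14, -0.0, 1.531]
contact_force: [-0.7, 0.1, -6.1]
grip_width: 11.5
finger_force: 30.0
```

```bash
python3 - <<'E'
from h import *
plan([476.2,-76.2,173.1],1.531)
im=bot.capture('wrist'); cv2.imwrite('pics/w10.png',cv2.resize(im[:300],None,fx=1.5,fy=1.5))
E
```

```text
at [475.8 -76.1 200.2] 1.531 total [-0.001  0.006  0.338] spin -0.0
```

View pics/w10.png

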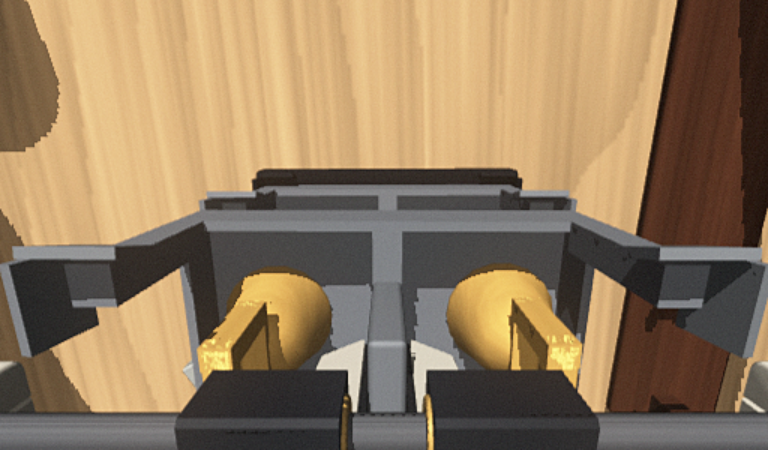

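The lower tray's lips (201 and 576) are symmetric about the held tray (203 and 573). Lowering.

>>> jog_arm(
  targets=[
    {"xyz":[0,0.005,0.08],"spin":0},
    {"xyz":[0,0,0.06],"spin":0},
    {"xyz":[0,0,0.05],"spin":0},
    {"xyz":[0,0,0.04],"spin":0},
    {"xyz":[0,0,0.04],"spin":0},
    {"xyz":[0,0,0.03],"spin":0},
    {"xyz":[0,0,0.02],"spin":0},
    {"xyz":[0,0,0.01],"spin":0},
    {"xyz":[0,0,0],"spin":0},
    {"xyz":[0,0,0],"spin":0},
  ],
)

```text
time: 53.3
tool_pos: [476.5, -76.3, 174.4]
tcp_rot: [3.141, -0.0, 1.531]
contact_force: [0.5, -1.0, -6.8]
grip_width: 12.0
finger_force: 30.0
```

>>> jog_arm(
  targets=[
    {"xyz":[0,0,0.01],"spin":0},
    {"xyz":[0,0,0.01],"spin":0},
    {"xyz":[0,0,0],"spin":0},
    {"xyz":[0,0,0],"spin":0},
    {"xyz":[0,0,0],"spin":0},
    {"xyz":[0,0,0],"spin":0},
    {"xyz":[0,0,0],"spin":0},
    {"xyz":[0,0,0],"spin":0},
    {"xyz":[0,0,0],"spin":0},
    {"xyz":[0,0,0],"spin":0},
  ],
)

```text
time: 54.55
tool_pos: [476.5, -76.2, 173.1]
tcp_rot: [3.141, 0.0, 1.531]
contact_force: [-3.3, 0.8, 5.4]
grip_width: 11.8
finger_force: 30.0
```

>>> jog_arm(
  targets=[
    {"xyz":[0,0,0],"spin":0},
    {"xyz":[0,0,0],"spin":0},
    {"xyz":[0,0,0],"spin":0},
    {"xyz":[0,0,0],"spin":0},
    {"xyz":[0,0,0],"spin":0},
    {"xyz":[0,0,-0.2],"spin":0},
    {"xyz":[0,0,-0.5],"spin":0},
    {"xyz":[0,0,-0.5],"spin":0},
    {"xyz":[0.3,0,-0.15],"spin":0},
    {"xyz":[0.5,0.082,0],"spin":0.3},
  ],
  gripper=34,
)

```text
time: 55.8
tool_pos: [486.1, -12.7, 282.1]
tcp_rot: [3.138, 0.0, 1.498]
contact_force: [0.2, -0.1, -0.6]
grip_width: 30.9
finger_force: 0.0
```

>>> jog_arm(
  targets=[
    {"xyz":[0.52,0.1,0],"spin":0},
    {"xyz":[0.52,0.1,0],"spin":0},
    {"xyz":[0.52,0.1,0],"spin":0},
    {"xyz":[0.52,0.1,0],"spin":0},
    {"xyz":[0.52,0.1,0],"spin":0},
    {"xyz":[0.52,0.1,0],"spin":0},
    {"xyz":[0.52,0.1,0],"spin":0},
    {"xyz":[0.52,0.1,0],"spin":0},
    {"xyz":[0.52,0.1,0],"spin":0.5},
    {"xyz":[0,0,0],"spin":0.58},
  ],
  gripper=50,
)

```text
time: 57.05
tool_pos: [583.3, 358.8, 279.1]
tcp_rot: [-3.14, 0.0, 1.394]
contact_force: [-0.0, -0.0, 0.0]
grip_width: 45.8
finger_force: 0.0
```

```bash
python3 - <<'E'
from h import *
im=bot.capture('wrist'); c=cam('wrist'); print(st(),bot.get_obs()['grip_width'])
cv2.imwrite('pics/w11.png',cv2.resize(im,None,fx=1.5,fy=1.5)); t=bot.capture('top'); cv2.imwrite('pics/top11.png',t)
print(proj(c,[559.5,359.5,50])*1.5)
E
```

```text
(array([583.31077943, 357.50012221, 279.40678432]), np.float64(1.3907737836769307)) 45.9871611683581
[358.69461894 240.85377467]
```

View pics/w11.png

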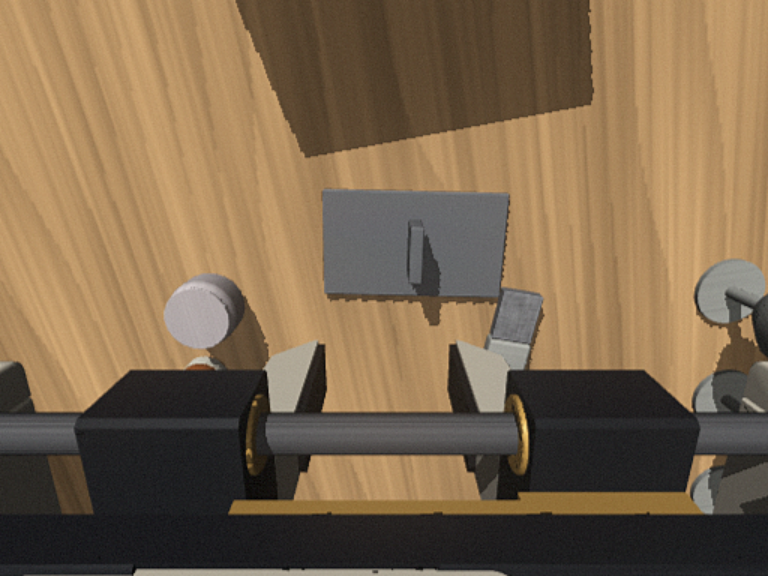

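The lid was knocked: its fin is at (416,255) against the expected (359,241), with lid corners (323,189), (509,193), (500,298) and (325,294). I re-measure it there.

```bash
python3 - <<'E'
from h import *
c=cam('wrist')
def q(p,z): return ray(c,np.array(p)/1.5-.2,z)[:2]
P=np.array([q(p,8) for p in((323,189),(509,193),(500,297),(325,294))]); print(P.round(1),P.mean(0))
xa=(P[1]+P[2]-P[0]-P[3]); print('yaw',np.arctan2(xa[1],xa[0]),np.linalg.norm(xa)/2)
im=cv2.imread('pics/w11.png'); g=cv2.cvtColor(im,6)
print('row260',[(x,int(g[255:262,x].mean())) for x in range(398,450,2)]); print('col416',[(r,int(g[r,414:419].mean())) for r in range(210,300,3)])
f=q((416,256),50); print('fin',f); plan([*f,120],1.5708+np.arctan2(xa[1],xa[0]))
E
```

```text
[[532.8 402.7]
 [697.6 369.5]
 [679.2 271.6]
 [512.9 304.5]] [605.64053606 337.07109816]
yaw -0.19700522084562297 168.85872695013728
row260 [(398, 100), (400, 103), (402, 102), (404, 104), (406, 90), (408, 42), (410, 101), (412, 108), (414, 105), (416, 105), (418, 103), (420, 106), (422, 75), (424, 51), (426, 55), (428, 58), (430, 54), (432, 51), (434, 79), (436, 92), (438, 103), (440, 104), (442, 103), (444, 102), (446, 102), (448, 103)]
col416 [(210, 104), (213, 105), (216, 102), (219, 96), (222, 87), (225, 88), (228, 116), (231, 104), (234, 107), (237, 105), (240, 103), (243, 104), (246, 105), (249, 105), (252, 102), (255, 103), (258, 105), (261, 105), (264, 102), (267, 103), (270, 103), (273, 100), (276, 101), (279, 100), (282, 94), (285, 48), (288, 64), (291, 71), (294, 73), (297, 77)]
fin [604.81453421 337.28144005]
at [583.4 356.7 279.8] 1.394 total [-0.191  0.307  1.998] spin 0.2
```

>>> jog_arm(
  targets=[
    {"xyz":[-0.095,0.155,0.2],"spin":0.1},
    {"xyz":[-0.095,0.155,0.3],"spin":0.1},
    {"xyz":[0,0,0.5],"spin":0},
    {"xyz":[0,0,0.5],"spin":0},
    {"xyz":[0,0,0.5],"spin":0},
    {"xyz":[0,0,0.3],"spin":0},
    {"xyz":[0,0,0.1],"spin":0},
    {"xyz":[0,0,0],"spin":0},
    {"xyz":[0,0,0],"spin":0},
    {"xyz":[0,0,0],"spin":0},
  ],
)

```text
time: 58.4
tool_pos: [605.8, 336.7, 90.1]
tcp_rot: [3.14, -0.001, 1.373]
contact_force: [0.4, -0.7, 0.5]
grip_width: 45.9
finger_force: 0.0
```

```bash
python3 - <<'E'
from h import *
im=bot.capture('wrist'); c=cam('wrist'); plan([605,337,16],1.374)
cv2.imwrite('pics/w12.png',cv2.resize(im,None,fx=1.5,fy=1.5))
print(proj(c,[605,337,50])*1.5)
E
```

```text
at [605.6 336.7  89.8] 1.373 total [ 0.002 -0.008  0.923] spin -0.01
[385.21854321 325.22069533]
```

View pics/w12.png

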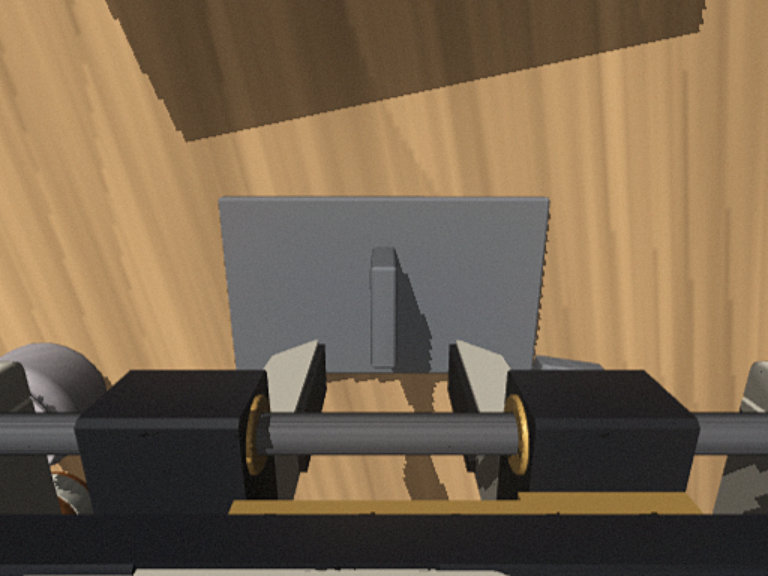

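The lid is square under the tool: fin top at columns 371–396, rows 267–367.

```bash
python3 - <<'E'
from h import *
c=cam('wrist'); T,y=st(); u=np.array([np.cos(y),np.sin(y)]);v=np.array([np.sin(y),-np.cos(y)])
for p,z in(((383.5,267),50),((383.5,366.5),50),((220,197),8),((549,198),8)):
    d=ray(c,np.array(p)/1.5-.2,z)[:2]-T[:2]; print(round(d@u,1),round(d@v,1))
E
```

```text
27.8 -1.5
-20.5 -1.6
53.0 -84.4
52.4 82.2
```

>>> jog_arm(
  targets=[
    {"xyz":[0.02,-0.015,0.2],"spin":0},
    {"xyz":[0,0,0.3],"spin":0},
    {"xyz":[0,0,0.25],"spin":0},
    {"xyz":[0,0,0.12],"spin":0},
    {"xyz":[0,0,0.05],"spin":0},
    {"xyz":[0,0,0],"spin":0},
    {"xyz":[0,0,0],"spin":0},
    {"xyz":[0,0,0],"spin":0},
    {"xyz":[0,0,0],"spin":0},
    {"xyz":[0,0,0],"spin":0},
  ],
)

```text
time: 59.7
tool_pos: [604.4, 338.3, 15.3]
tcp_rot: [3.141, -0.0, 1.373]
contact_force: [0.7, 1.1, -0.0]
grip_width: 45.7
finger_force: 0.0
```

>>> jog_arm(
  targets=[
    {"xyz":[0,0,0],"spin":0},
    {"xyz":[0,0,0],"spin":0},
    {"xyz":[0,0,0],"spin":0},
    {"xyz":[0,0,0],"spin":0},
    {"xyz":[0,0,0],"spin":0},
    {"xyz":[0,0,0],"spin":0},
    {"xyz":[0,0,0],"spin":0},
    {"xyz":[0,0,0],"spin":0},
    {"xyz":[0,0,0],"spin":0},
    {"xyz":[0,0,0],"spin":0},
  ],
  gripper=2,
)

```text
time: 60.95
tool_pos: [604.4, 338.3, 15.1]
tcp_rot: [3.142, -0.0, 1.373]
contact_force: [0.5, 0.0, -0.1]
grip_width: 11.5
finger_force: 30.0
```

>>> jog_arm(
  targets=[
    {"xyz":[0,0,-0.1],"spin":0},
    {"xyz":[0,0,-0.3],"spin":0},
    {"xyz":[0,0,-0.5],"spin":0},
    {"xyz":[0,0,-0.5],"spin":0},
    {"xyz":[0,0,-0.5],"spin":0},
    {"xyz":[0,0,-0.5],"spin":0},
    {"xyz":[0,0,-0.5],"spin":0},
    {"xyz":[0,0,-0.4],"spin":-0.5},
    {"xyz":[0,0,0],"spin":-0.6},
    {"xyz":[0,0,0],"spin":-0.48},
  ],
)

```text
time: 62.2
tool_pos: [604.1, 338.2, 280.0]
tcp_rot: [3.141, -0.0, 1.533]
contact_force: [-0.9, -0.2, -2.3]
grip_width: 12.0
finger_force: 30.0
```

```bash
python3 - <<'E'
from h import *
im=bot.capture('wrist'); c=cam('wrist'); T,y=st(); print(T,y,bot.get_obs()['grip_width']); cv2.imwrite('pics/w13.png',im)
u=np.array([np.cos(y),np.sin(y)]);v=np.array([np.sin(y),-np.cos(y)])
s=cv2.cvtColor(im,40)[...,1].astype(int)
for x in(180,220,300,340):
    r=np.where(s[:,x]<55)[0]; r=[k for k in r if (s[k:k+8,x]<55).all()]
    d=ray(c,(x,r[0]-.5),T[2]-7.1)[:2]-T[:2]; print(x,r[0],round(d@u,1),round(d@v,1))
g=cv2.cvtColor(im,6); print([(k,int(g[k,255:260].mean())) for k in range(120,250,4)])
E
```

```text
[603.99299279 338.18822641 279.63014352] 1.5343169516722739 11.849117812730132
180 150 52.5 -41.4
220 150 52.5 -20.2
300 150 52.5 22.4
340 150 52.5 43.7
[(120, 150), (124, 151), (128, 151), (132, 152), (136, 155), (140, 157), (144, 157), (148, 163), (152, 141), (156, 112), (160, 111), (164, 113), (168, 111), (172, 110), (176, 112), (180, 110), (184, 112), (188, 110), (192, 111), (196, 108), (200, 98), (204, 100), (208, 99), (212, 100), (216, 99), (220, 101), (224, 100), (228, 148), (232, 108), (236, 108), (240, 111), (244, 108), (248, 111)]
```

>>> jog_arm(
  targets=[
    {"xyz":[-0.3,-0.08,0],"spin":0.03},
    {"xyz":[-0.5,-0.133,0],"spin":0},
    {"xyz":[-0.6,-0.159,0],"spin":0},
    {"xyz":[-0.6,-0.159,0],"spin":0},
    {"xyz":[-0.6,-0.159,0],"spin":0},
    {"xyz":[-0.6,-0.159,0],"spin":0},
    {"xyz":[-0.6,-0.159,0],"spin":0},
    {"xyz":[-0.6,-0.159,0],"spin":0},
    {"xyz":[-0.5,-0.133,0],"spin":0},
    {"xyz":[-0.3,-0.08,0],"spin":0},
  ],
)

```text
time: 63.5
tool_pos: [475.3, -74.3, 279.5]
tcp_rot: [3.141, 0.0, 1.525]
contact_force: [-0.1, -0.3, -2.1]
grip_width: 11.8
finger_force: 30.0
```

>>> jog_arm(
  targets=[
    {"xyz":[0,0,0],"spin":0},
    {"xyz":[0,0,0],"spin":0},
    {"xyz":[0,0,0],"spin":0},
    {"xyz":[0,0,0],"spin":0},
    {"xyz":[0,0,0],"spin":0},
    {"xyz":[0,0,0],"spin":0},
    {"xyz":[0,0,0],"spin":0},
    {"xyz":[0,0,0],"spin":0},
    {"xyz":[0,0,0],"spin":0},
    {"xyz":[0,0,0],"spin":0},
  ],
)

```text
time: 64.75
tool_pos: [476.2, -72.7, 279.1]
tcp_rot: [3.142, -0.0, 1.528]
contact_force: [-0.5, 0.9, -2.1]
grip_width: 11.9
finger_force: 30.0
```

```bash
python3 - <<'E'
from h import *
plan([476.5,-76,227.1],1.531)
im=bot.capture('wrist'); c=cam('wrist'); T,y=st(); cv2.imwrite('pics/w14.png',im)
u=np.array([np.cos(y),np.sin(y)]);v=np.array([np.sin(y),-np.cos(y)])
s=cv2.cvtColor(im,40)[...,1].astype(int); g=cv2.cvtColor(im,6)
print('first grey row per col',[(x,int(np.where(s[:,x]<55)[0].min())) for x in range(100,420,10) if (s[:,x]<55).any()])
E
```

```text
at [476.2 -72.7 279.1] 1.528 total [-0.042  0.006  0.65 ] spin -0.03
first grey row per col [(100, 275), (110, 150), (120, 150), (130, 135), (140, 135), (150, 135), (160, 135), (170, 122), (180, 122), (190, 113), (200, 112), (210, 112), (220, 112), (230, 112), (240, 112), (250, 112), (260, 112), (270, 112), (280, 112), (290, 112), (300, 112), (310, 112), (320, 112), (330, 121), (340, 121), (350, 125), (360, 135), (370, 135), (380, 135), (390, 140), (400, 149), (410, 150)]
```

>>> jog_arm(
  targets=[
    {"xyz":[-0.042,0.006,0.1],"spin":-0.03},
    {"xyz":[0,0,0.15],"spin":0},
    {"xyz":[0,0,0.1],"spin":0},
    {"xyz":[0,0,0.06],"spin":0},
    {"xyz":[0,0,0.05],"spin":0},
    {"xyz":[0,0,0.05],"spin":0},
    {"xyz":[0,0,0.05],"spin":0},
    {"xyz":[0,0,0.04],"spin":0},
    {"xyz":[0,0,0.03],"spin":0},
    {"xyz":[0,0,0.01],"spin":0},
  ],
)

```text
time: 66.05
tool_pos: [476.5, -76.0, 227.8]
tcp_rot: [-3.141, -0.0, 1.531]
contact_force: [-0.2, 0.6, -1.5]
grip_width: 11.9
finger_force: 30.0
```

>>> jog_arm(
  targets=[
    {"xyz":[0,0,0],"spin":0},
    {"xyz":[0,0,0.01],"spin":0},
    {"xyz":[0,0,0.01],"spin":0},
    {"xyz":[0,0,0],"spin":0},
    {"xyz":[0,0,0],"spin":0},
    {"xyz":[0,0,0],"spin":0},
    {"xyz":[0,0,0],"spin":0},
    {"xyz":[0,0,0],"spin":0},
    {"xyz":[0,0,0],"spin":0},
    {"xyz":[0,0,0],"spin":0},
  ],
)

```text
time: 67.3
tool_pos: [476.7, -76.0, 227.0]
tcp_rot: [3.141, 0.0, 1.531]
contact_force: [-1.9, 0.4, 5.6]
grip_width: 11.9
finger_force: 30.0
```

Seated at the expected height (227.0, with about 8 N of contact). Releasing and backing off.

>>> jog_arm(
  targets=[
    {"xyz":[0,0,0],"spin":0},
    {"xyz":[0,0,0],"spin":0},
    {"xyz":[0,0,0],"spin":0},
    {"xyz":[0,0,0],"spin":0},
    {"xyz":[0,0,0],"spin":0},
    {"xyz":[0,0,0],"spin":0},
    {"xyz":[0,0,-0.2],"spin":0},
    {"xyz":[0,0,-0.4],"spin":0},
    {"xyz":[0,0,-0.4],"spin":0},
    {"xyz":[0,0,-0.3],"spin":0},
  ],
  gripper=45,
)

```text
time: 68.55
tool_pos: [476.7, -76.1, 331.7]
tcp_rot: [3.14, 0.0, 1.531]
contact_force: [0.4, -0.5, -0.1]
grip_width: 41.6
finger_force: 0.0
```

>>> jog_arm(
  targets=[
    {"xyz":[0,0,0],"spin":0},
    {"xyz":[0,0,0],"spin":0},
    {"xyz":[0,0,0],"spin":0},
    {"xyz":[0,0,0],"spin":0},
    {"xyz":[0,0,0],"spin":0},
    {"xyz":[0,0,0],"spin":0},
    {"xyz":[0,0,0],"spin":0},
    {"xyz":[0,0,0],"spin":0},
    {"xyz":[0,0,0],"spin":0},
    {"xyz":[0,0,0],"spin":0},
  ],
)

```text
time: 69.8
tool_pos: [476.5, -76.0, 330.3]
tcp_rot: [3.142, -0.0, 1.531]
contact_force: [-0.2, 0.0, 0.8]
grip_width: 41.3
finger_force: 0.0
```

```bash
python3 - <<'E'
from h import *
im=bot.capture('wrist'); c=cam('wrist'); T,y=st(); u=np.array([np.cos(y),np.sin(y)]);v=np.array([np.sin(y),-np.cos(y)])
hsv=cv2.cvtColor(im,40); s=hsv[...,1].astype(int); g=cv2.cvtColor(im,6).astype(int)
print(T,bot.get_obs()['contact_force'])
# lid edge estimate at z=220 and stack levelness via predicted pixels
for n,(a,b,z) in dict(lidUL=(50,-85,220),lidUR=(50,85,220),fin=(25,0,262),finB=(-25,0,262),lipUL=(59,-85,224),lipUR=(59,85,224)).items():
    print(n,proj(c,[*(T[:2]+a*u+b*v),z]).round(1))
for x in(150,200,230,290,320,370): 
    print(x,[(k,int(g[k,x-2:x+3].mean()),int(s[k,x])) for k in range(90,150,4)])
E
```

```text
[476.5354461  -76.01122449 330.31367745] [ 0.05395955 -0.96353696  0.0754239 ]
lidUL [157.7 130.4]
lidUR [358.  130.4]
fin [257.9 171.2]
finB [257.9 232.4]
lipUL [155.2 120. ]
lipUR [360.5 120. ]
150 [(90, 185, 110), (94, 189, 107), (98, 189, 109), (102, 190, 108), (106, 191, 107), (110, 192, 102), (114, 194, 99), (118, 194, 105), (122, 190, 108), (126, 188, 103), (130, 104, 2), (134, 112, 6), (138, 122, 13), (142, 135, 4), (146, 144, 2)]
200 [(90, 184, 108), (94, 182, 108), (98, 182, 103), (102, 181, 110), (106, 142, 117), (110, 44, 88), (114, 55, 34), (118, 45, 65), (122, 124, 4), (126, 93, 8), (130, 153, 8), (134, 128, 10), (138, 127, 11), (142, 127, 4), (146, 124, 14)]
230 [(90, 177, 108), (94, 177, 112), (98, 176, 114), (102, 178, 111), (106, 139, 108), (110, 45, 61), (114, 79, 25), (118, 123, 8), (122, 121, 14), (126, 94, 0), (130, 154, 10), (134, 126, 4), (138, 127, 12), (142, 127, 8), (146, 128, 4)]
290 [(90, 181, 114), (94, 181, 111), (98, 179, 108), (102, 180, 108), (106, 124, 116), (110, 44, 52), (114, 101, 5), (118, 111, 7), (122, 119, 4), (126, 99, 12), (130, 152, 3), (134, 126, 2), (138, 126, 8), (142, 127, 8), (146, 126, 8)]
320 [(90, 177, 112), (94, 178, 109), (98, 178, 107), (102, 179, 105), (106, 178, 115), (110, 90, 65), (114, 134, 4), (118, 34, 59), (122, 124, 4), (126, 99, 8), (130, 151, 10), (134, 128, 10), (138, 124, 8), (142, 125, 6), (146, 127, 10)]
370 [(90, 171, 112), (94, 178, 109), (98, 177, 112), (102, 179, 108), (106, 178, 107), (110, 179, 112), (114, 179, 110), (118, 179, 110), (122, 177, 110), (126, 179, 110), (130, 174, 110), (134, 177, 107), (138, 176, 109), (142, 177, 108), (146, 176, 108)]
```

The lid's far edge lies at row ~130 across all columns, as predicted for a level, seated lid (130.4). Handing in.

```bash
python3 -c "
from plant import bot
print(bot.close_job())"
```

```text
the job is handed in; nothing more can be done
None
```

I hung all three bells in tray cells, stacked both trays on the base, seated the lid and handed the job in at about 70 s. My last force readings and wrist-camera measurements fit a fully seated, level stack; the judge gave no result back.

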